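# Lock the slide-angle tester level and load its weight

### The arm

A 6-joint arm with a two-finger parallel gripper is mounted at the origin on a cart in front of the work surface, level with it; the furniture and walls round the work are solid. World frame = base frame: x ahead of the robot, y to its left, z up, the work surface at z = 0. Lengths are in m, angles in degrees, forces in N, time in s.
With the tool pointing down it reaches from about 0.25 to 0.725 m from the base axis. Payload 9.7 kg.
Tool frame: the origin (TCP) lies midway between the tips of the shut fingers; the grasp point (between the pads) lies 19 mm behind it (bot.pinch_z is the distance from the TCP to the grasp point, in m); z points along the fingers, x is the direction in which the jaws open and shut, and the axes are right-handed (so a half turn about z gives the same grasp; the last joint's range is limited). The gripper opens to 85 mm and grips with 20 to 120 N. Pads are 22 mm wide; open, the fingers measure 114 mm over their backs; the gripper's body (76 mm by 85 mm) begins 54 mm behind the grasp point. The pads swing forward as they close: fully open they stand 13 mm farther back than shut.
Start: joints at [65.031, 4.979, 10.078, 95.1, 0, 90], TCP at [0.232, 0.499, 0.231] pointing down, gripper open.
Joint ranges: [-179.16, 179.16], [-48.56, 103.87], [-65.8, 70.77], [-126.05, 130.52], [-82.76, 87.17], [-180, 180]. Speed limits (degrees/s): [127.2, 127.2, 147.25, 180, 180, 180].

### API

Orientations are given as [roll, pitch, yaw] about the fixed x, y, z axes, in that order (R = Rz(yaw) Ry(pitch) Rx(roll)).
In Python, from workcell import bot gives the robot as it stands. The module is installed in compiled form; this text tells all that it offers.
- The arm moves only by the shell command python3 -m pendant 'ROWS' [FORCE]. ROWS is JSON, a list of rows, each a list of 7 numbers: the shift along the tool's x, y, z scaled (see below), then the turn, a rotation vector about the tool's x, y, z scaled (see below), then the closure, from 0 (fully open) to 1 (shut). In form: [[tx, ty, tz, wx, wy, wz, jaw], ...]. A call has 1 to 12 rows; each row shifts and turns the pose as measured when the row begins, along the tool's axes as they then stand; what a row does not reach is not made up. The controller multiplies each number of a shift by 0.25 m and each number of a turn by pi rad. A row lasts 1/10 s, in which the tool goes at most 50 mm and 8.59 degrees, less where a joint would pass 70% of its speed; a pose out of reach is approached as far as the arm can. A call with a number of a shift or a turn outside -1 to 1 is refused whole. A call with a gripper value outside its range is refused whole. The fingers move at their own pace and stop on an object; FORCE is the grip in N (left out, the last holds). Time passes only in rows, so rows that do not move let the fingers close. It gives the time, the measured TCP pose, the force and the opening at its end, in the units of the state.
- bot.get_obs(): the state, without advancing time (a new reading comes with each control period).
- bot.camera(name): name is "side" or "top" or "wrist"; returns the picture (400x640x3 uint8, red, green, blue); there is no depth.
- bot.calibration(name): a dict with "intrinsics" (3x3 intrinsics, pixels), "xyz" and "attitude" of the camera in the world. Camera axes: x right, y up, looking along -z (the intrinsics and any distortion apply to the point x, -y, -z); pixel columns grow to the right and rows downward; lengths in m; the calibration is good to about 2 mm. A picture is of the moment at which its call begins: read the wrist's pose just before it. calibration takes no time and is no camera call; for the wrist camera it gives the pose at the moment of the call.
- bot.job_done(): hands the job in, once; it reports no verdict.
The state is a dict: "time": time; "q": joint angles; "qd": joint speeds; "joint_efforts": joint torques, N m; "ee_pos": TCP position; "tcp_rot": TCP orientation; "wrist_force": force on the tool from outside, world axes, zero at the start; "torque": the same for the moment, N m; "opening": finger opening in m.
Only numpy, scipy, OpenCV 4.12 (cv2) and the standard library are available. Lean on these libraries where they do the work, as an engineer would, in place of code of your own. Each camera call takes 0.05 s, during which the arm holds its last target.

### The job

Get the slide-angle tester ready for a run: press its sprung plane down level, just firmly enough to squeeze the rubber stops under it, and while you hold it there slide the bolt by its black knob fully home into the keeper, then let go. Then stand the larger brass weight upright inside the white ring on the plane. Work by feel: do not lean hard on the stops, ram the bolt against the keeper or drop the weight, and leave the small weight, the micrometer and the parts box alone.

Things in the scene. Friction and masses are not known exactly. Their poses are not given: they have to be found in the camera images.
- tester: Slide-angle tester: grey base plate 134 x 240 mm, fixed, a hinged aluminium plane over it. It stands on screw feet, so its height differs each time: origin, at the middle of the base, 0 to 8 mm above the desk. x across, y along it from hinge end (-y) to latch end (+y), z up; base top at z = 22 mm. A small white protractor stands by the hinge at x = 65 to 71, y = -73 to -43, up to z = 98.
- hinge (a point): Middle of the plane's hinge axis, which runs along the tester's x; at y = -100, z = 54 mm of the tester. Axes as the tester's.
- plane (a joint): Angle of the hinged plane, rad: 0 = level, its two rubber stops squeezed 1 mm; positive = latch end up. Springs hold it up at about 0.18 to 0.25. At the knob they push up with 4 to 7 N near level; the stops (10 N per mm together) add to that from 0.0075 down. More than 25 N on stops and keeper together is too much. Let go unbolted, it springs up; bolted, it stays at about 0.003.
- ring (a point): Centre of the white ring (56 mm across) painted on the plane's top face, 75 mm from the hinge axis; x across, y along the plane to the latch end, z normal to its top. The plane is 106 mm wide and 8 mm thick; level, its top is at z = 58 mm of the tester. A small bubble level on it stands 6 mm proud.
- knob (a point): Centre of the top of the bolt's black knob, a cylinder 20 mm across, 26 mm tall, normal to the plane, on the steel bolt along the plane's middle; axes as ring. Withdrawn it lies 115 mm from the hinge axis along the plane and 46 mm above it along the plane's normal. The knob's foot is 16 mm above the plane's top; steel guides 15 mm high stand before and behind it.
- bolt (a joint): Travel of the lock bolt, m, along the plane to the latch end: 0 = withdrawn, 0.030 = fully home (end stop). A 10 mm square bar with a blunt end: at 0.014 it meets the keeper and butts on it unless the stops are squeezed with about 6 to 9 N (some 11 to 15 N down at the knob in all); then it runs into the slot with no play. It slides with 1.5 to 4 N and stays where it is left.
- slot (a point): Centre of the slot's mouth on the face of the keeper, a steel post at the latch end of the tester (44 mm wide, 16 mm thick, top at z = 79 mm of the tester). The slot runs through it along y, 14 mm wide, from z = 56.5 to 69.2. The mouth is at y = +79, z = 64 mm of the tester; axes as the tester's.
- weight_big: The larger brass check weight, about 0.5 kg, 38 mm across, 60 mm tall: a cylinder that tapers above about 35 mm to a knob. Origin: centre of its foot, z up. Stands loose on the desk.
- weight_small: The smaller brass check weight, 30 mm across, 47 mm tall; bystander, loose on the desk. Origin: centre of its foot.
- micrometer: Micrometer with a green frame, 47 x 136 x 16 mm, long side along its y, lying loose on the desk; bystander. Origin: centre of its underside.
- specimen_box: Grey parts box with a clear lid, 91 x 130 x 37 mm, loose on the desk; bystander. Origin: centre of its underside.
Mind the look-alikes: they are no part of the job. What is shaped like the weight_big but purple is not meant.

How it is judged (in metres and radians):
On the way, in this order (a step that is already met when the one before it is completed fails the run):
1. the plane is pressed down onto its stops (value of joint plane below 0.012 rad), for 0.1 s.
2. the bolt is fully home in the keeper and the plane level, the big weight not yet on it (value of joint bolt above 0.025 m and value of joint plane between -0.012 and 0.012 rad and horizontal distance between weight_big and ring above 0.05 m), for 0.2 s.
At the end, for the whole second after the job is handed in: The bolt is home (at least 25 of its 30 mm), the plane is level to 0.012 rad, and the larger weight stands on the plane upright (0.06 rad), its centre within 10 mm of the ring's centre, at rest and released (value of joint bolt above 0.025 m and value of joint plane between -0.012 and 0.012 rad and horizontal distance between weight_big and ring below 0.01 m and z of weight_big in the frame of ring between -0.004 and 0.004 m and angle between weight_big's own z axis and vertical below 0.06 rad and linear speed of weight_big below 0.02 m/s); the robot touches nothing.
It fails at once if the stops or the keeper are overloaded: more than 25 N in all between the tester's base and the plane with its bolt (contact force between plane and tester above 25 N).
It fails at once if the big weight is let go in the air, more than 10 mm above the plane (z of weight_big in the frame of ring above 0.01 m and height (world z) of weight_big above 0.03 m and contact force between the fingers and weight_big below 0.01 N).
It fails at once if a bystander (small weight, micrometer, parts box) is moved more than 15 mm (distance of any of weight_small, micrometer, specimen_box from where it was at the start of the episode above 0.015 m).
It also fails if it takes over 64 s, if anything falls off the work surface, if the arm or the gripper's body presses on something with over 40 N, if the wrist force passes 120 N, or if a joint passes its speed limit or range.

## Working session

There is one attempt and no reset: what is moved stays moved. The work goes in short steps, Python scripts to look and compute and a shell command to move; the robot and the scene stay as the last step left them, time stands still between calls to the robot, and variables do not carry over. Pictures are saved under pics/ and viewed, and the job is handed in when it is done.

```bash
mkdir -p pics; python3 - <<'E'
from workcell import bot
import cv2
for n in("top","side","wrist"):
    c=bot.calibration(n); print(n,c)
    cv2.imwrite(f"pics/{n}0.png",bot.camera(n)[:,:,::-1])
print(bot.get_obs(),bot.pinch_z)
E
```

```text
top {'intrinsics': array([[415.32243638,   0.        , 319.84503892],
       [  0.        , 415.32243638, 197.27213264],
       [  0.        ,   0.        ,   1.        ]]), 'xyz': array([0.42090053, 0.35315891, 1.02453885]), 'attitude': array([ 4.83798792e+00,  7.27883970e-02, -9.13808838e+01])}
side {'intrinsics': array([[447.95372198,   0.        , 322.47353922],
       [  0.        , 447.95372198, 202.53053846],
       [  0.        ,   0.        ,   1.        ]]), 'xyz': array([0.42699898, 1.05001923, 0.67827503]), 'attitude': array([  50.74948834,    0.76465954, -174.6393729 ])}
wrist {'intrinsics': array([[285.05637355,   0.        , 320.46229132],
       [  0.        , 285.05637355, 201.40372408],
       [  0.        ,   0.        ,   1.        ]]), 'xyz': array([0.15854616, 0.53289309, 0.37355538]), 'attitude': array([-1.84067209e+01,  5.94556369e-02,  6.50785990e+01])}
{'time': 0.15, 'q': array([6.50294633e+01, 5.00560572e+00, 1.00440073e+01, 9.50994783e+01,
       1.42847795e-03, 9.00018739e+01]), 'qd': array([ 0.03591241,  0.03803465,  0.19571443, -0.01677461,  0.00663135,
       -0.09681885]), 'joint_efforts': array([-6.16753641e-04, -5.20763969e+01,  4.65044832e+01,  1.38266897e-02,
       -1.09402799e-05, -3.08555315e-07]), 'ee_pos': array([0.23210227, 0.49843075, 0.23072135]), 'tcp_rot': array([-1.79998574e+02,  6.10767137e-02,  6.50275895e+01]), 'wrist_force': array([-0.24205562,  0.46295467,  0.47138996]), 'torque': array([ 0.01777978, -0.01235151, -0.0378868 ]), 'opening': 0.08515967414331806} 0.0187
```

View pics/top0.png

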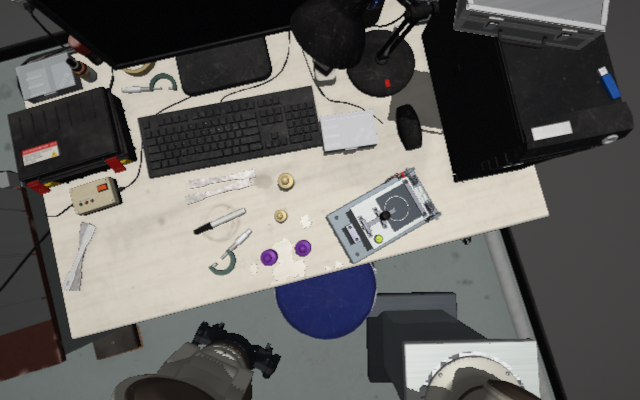

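View pics/side0.png

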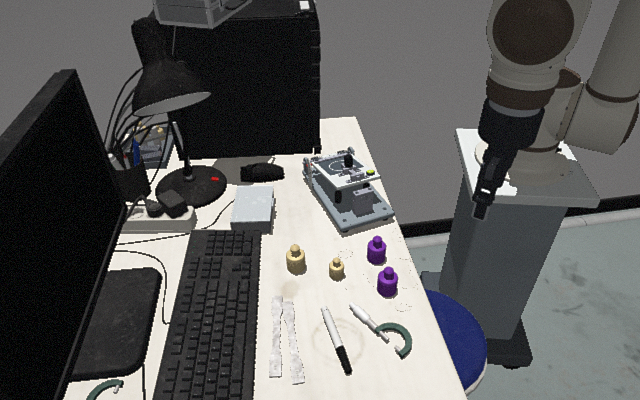

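View pics/wrist0.png

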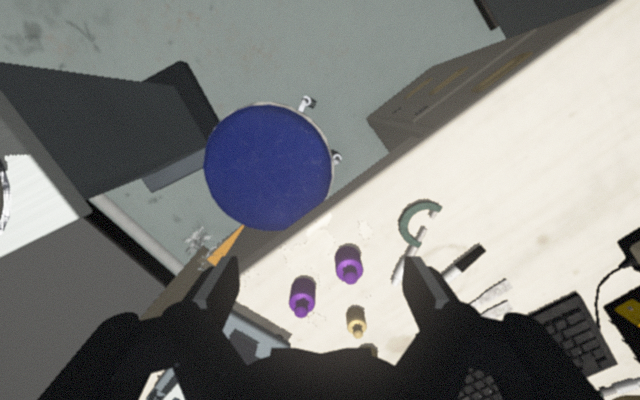

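```bash
python3 - <<'E'
import cv2
t=cv2.imread("pics/top0.png");s=cv2.imread("pics/side0.png")
cv2.imwrite("pics/tc.png",cv2.resize(t[155:275,315:450],None,fx=5,fy=5,interpolation=cv2.INTER_CUBIC)[:600,:])
cv2.imwrite("pics/sc.png",cv2.resize(s[140:240,295:405],None,fx=6,fy=6,interpolation=cv2.INTER_CUBIC))
cv2.imwrite("pics/wc.png",cv2.resize(t[160:275,250:330],None,fx=5,fy=5,interpolation=cv2.INTER_CUBIC))
E
```

```text
(no output)
```

View pics/tc.png

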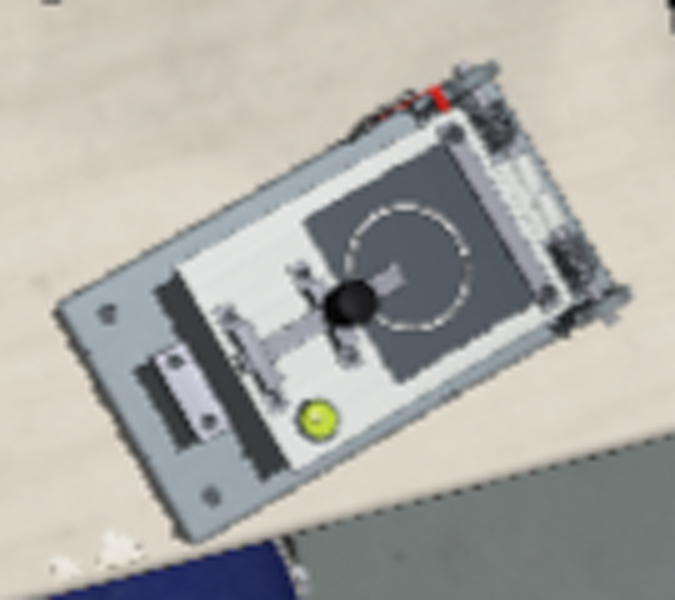

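View pics/sc.png

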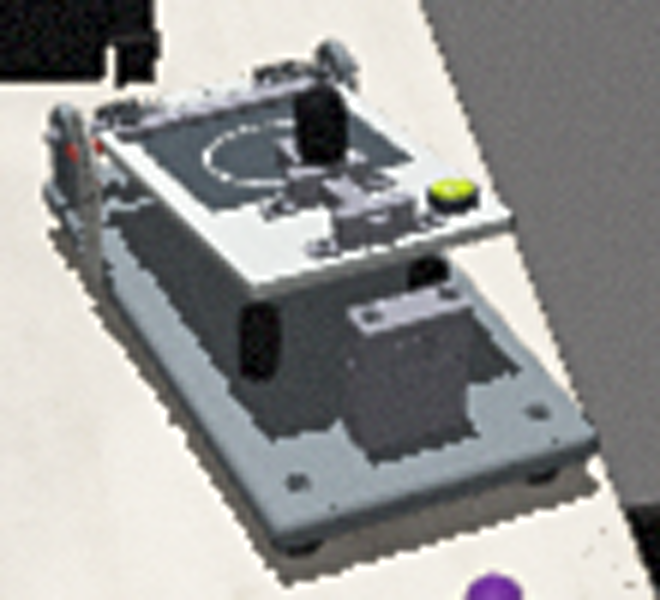

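View pics/wc.png

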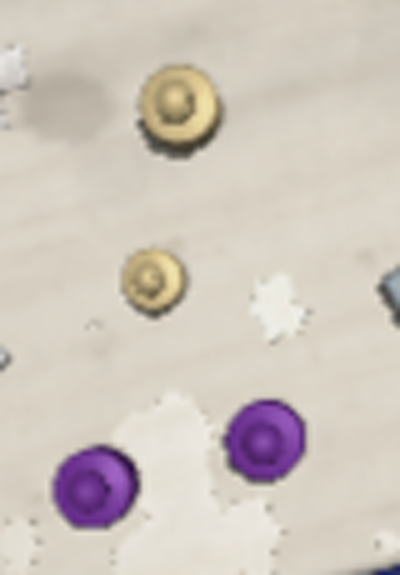

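```bash
cat > h.py <<'E'
import numpy as np, cv2
from scipy.spatial.transform import Rotation as R
def cam(c):
    return np.array(c["intrinsics"]),np.array(c["xyz"]),R.from_euler("xyz",c["attitude"],degrees=True).as_matrix()
def proj(c,P):
    K,t,M=cam(c); p=(np.atleast_2d(P)-t)@M; p=p*[1,-1,-1]; q=p@K.T; return q[:,:2]/q[:,2:]
def ray(c,uv,z):
    K,t,M=cam(c); d=np.linalg.inv(K)@[uv[0],uv[1],1]; d=M@(d*[1,-1,-1]); return t+d*(z-t[2])/d[2]
def tester(p):  # x,y,yaw,h ; returns func tester->world
    x,y,a,h=p[:4]; Rm=R.from_euler("z",a).as_matrix(); return lambda P: np.atleast_2d(P)@Rm.T+[x,y,h]
def plane(th,P): # plane coords (x, along from hinge, normal above axis) -> tester
    P=np.atleast_2d(P); c,s=np.cos(th),np.sin(th)
    return np.c_[P[:,0],-.1+c*P[:,1]-s*P[:,2],.054+s*P[:,1]+c*P[:,2]]
E
python3 - <<'E'
from h import *
from workcell import bot
from scipy.optimize import least_squares
T=bot.calibration("top");S=bot.calibration("side")
tc=lambda u,v:((u+.5)/5-.5+315,(v+.5)/5-.5+155)
sc=lambda u,v:((u+.5)/6-.5+295,(v+.5)/6-.5+140)
base=[((.067,.12,.022),tc(58,305),T),((-.067,.12,.022),tc(188,541),T),((.067,.12,.022),sc(268,538),S),((-.067,.12,.022),sc(598,440),S),
((.022,.095,.079),tc(153,353),T),((-.022,.079,.079),tc(231,432),T)]
pl=[((0,.075,.004),tc(408,266),T),((0,.115,.046),tc(352,301),T),((0,.115,.046),sc(321,100),S)]
def f(p):
    w=tester(p); r=[proj(c,w(P))[0]-uv for P,uv,c in base]+[proj(c,w(plane(p[4],P)))[0]-uv for P,uv,c in pl]
    return np.concatenate(r)
g=ray(T,tc(300,350),.05);print(g)
s=least_squares(f,[g[0],g[1],.9,.004,.2],loss="soft_l1")
print(s.x,np.degrees(s.x[2]));print(f(s.x).reshape(-1,2).round(1))
w=tester(s.x)
print("knob",w(plane(s.x[4],(0,.115,.046))),"ring",w(plane(0,(0,.075,.004))))
for uv in[(286,181),(280,216),(303,248),(268,257)]: print(uv,ray(T,uv,.02 if uv[0]!=286 else .03))
E
```

```text
[0.43609198 0.22578933 0.05      ]
[0.45931223 0.20228999 0.4715252  0.00275428 0.16717251] 27.01640380740079
[[-0.6 -1.5]
 [ 0.2  0.8]
 [ 0.8 -0.7]
 [ 0.9  0.1]
 [-0.2  0. ]
 [-0.2 -2. ]
 [-0.2  0.7]
 [ 2.  -0.5]
 [-0.4  0.9]]
knob [[0.45670366 0.20740597 0.12124842]] ring [[0.47066837 0.18001807 0.06075428]]
(286, 181) [0.546428   0.43303553 0.03      ]
(280, 216) [0.462823   0.44981468 0.02      ]
(303, 248) [0.3846299 0.395794  0.02     ]
(268, 257) [0.36521125 0.48016613 0.02      ]
```

Candidates for the big weight in the top view: brass (286,181), smaller brass (280,216), purple (303,248) and purple (268,257). I choose the brass one at (286,181), since it is the larger of the two brass pieces; the close crop confirms this. Next I'll turn the tool and carry the wrist camera over the tester.

```bash
python3 -m pendant '[[0,0,0,0,0,0.0352,0],[0,0,0,0,0,0.0352,0],[0,0,0,0,0,0.0352,0],[0,0,0,0,0,0.0352,0],[0,0,0,0,0,0.0352,0],[0,0,0,0,0,0.0352,0]]' 60
python3 -m pendant '[[0.0274,0.145,0,0,0,0,0],[0.0274,0.145,0,0,0,0,0],[0.0274,0.145,0,0,0,0,0],[0.0274,0.145,0,0,0,0,0],[0.0274,0.145,0,0,0,0,0],[0.0274,0.145,0,0,0,0,0],[0.0274,0.145,0,0,0,0,0],[0.0274,0.145,0,0,0,0,0],[0.0274,0.145,0,0,0,0,0],[0.0274,0.145,0,0,0,0,0],[0,0,0,0,0,0,0]]'
python3 - <<'E'
from workcell import bot
import cv2
o=bot.get_obs();print(o["ee_pos"],o["tcp_rot"],o["wrist_force"],o["time"])
c=bot.calibration("wrist");print(c)
cv2.imwrite("pics/w1.png",bot.camera("wrist")[:,:,::-1])
E
```

```text
time: 0.75
ee_pos: [0.2318, 0.4979, 0.2288]
tcp_rot: [179.8, 0.2, 25.6]
wrist_force: [-0.1, 0.1, 0.7]
opening: 0.0851
time: 1.85
ee_pos: [0.4556, 0.1885, 0.2259]
tcp_rot: [179.7, 0.5, 25.6]
wrist_force: [-1.7, 0.9, 0.6]
opening: 0.0855
[0.45560775 0.18848201 0.22590537] [179.70627403   0.47043842  25.58153766] [-1.7306565   0.86334864  0.62638724] 1.85
{'intrinsics': array([[285.05637355,   0.        , 320.46229132],
       [  0.        , 285.05637355, 201.40372408],
       [  0.        ,   0.        ,   1.        ]]), 'xyz': array([0.42130455, 0.2629761 , 0.36838915]), 'attitude': array([-18.70007867,   0.47577598,  25.63188449])}
```

View pics/w1.png

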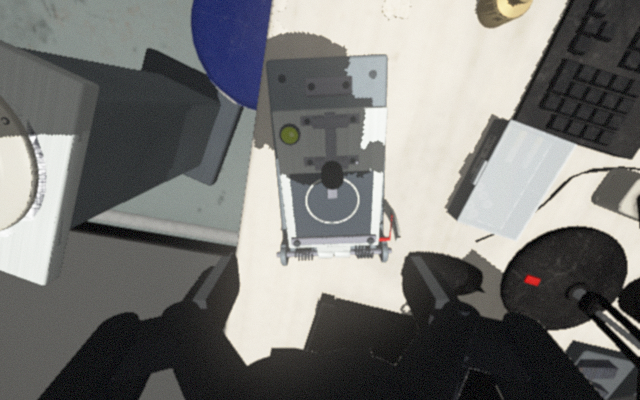

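```bash
python3 - <<'E'
import cv2
t=cv2.imread("pics/w1.png")
cv2.imwrite("pics/w1a.png",cv2.resize(t[45:145,260:400],None,fx=5,fy=5,interpolation=cv2.INTER_CUBIC))
cv2.imwrite("pics/w1b.png",cv2.resize(t[150:270,265:405],None,fx=5,fy=5,interpolation=cv2.INTER_CUBIC))
E
```

```text
(no output)
```

View pics/w1a.png

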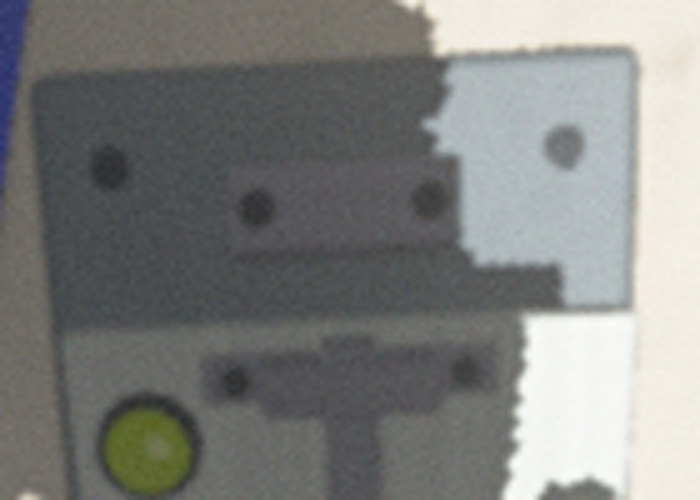

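View pics/w1b.png

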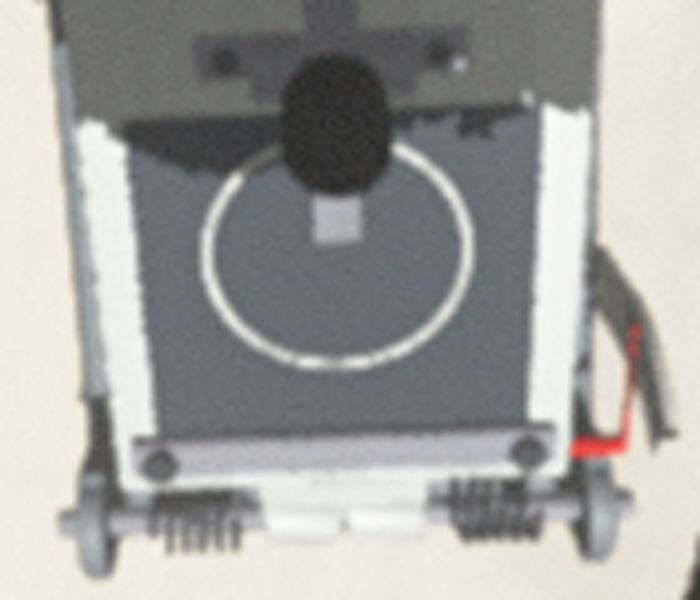

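```bash
cat > fit.py <<'E'
from h import *
from workcell import bot
from scipy.optimize import least_squares
T=bot.calibration("top");S=bot.calibration("side");W={'intrinsics':T['intrinsics']*0+np.array([[285.05637355,0,320.46229132],[0,285.05637355,201.40372408],[0,0,1]]),'xyz':np.array([0.42130455,0.2629761,0.36838915]),'attitude':np.array([-18.70007867,0.47577598,25.63188449])}
tc=lambda u,v:((u+.5)/5-.5+315,(v+.5)/5-.5+155)
sc=lambda u,v:((u+.5)/6-.5+295,(v+.5)/6-.5+140)
wa=lambda u,v:((u+.5)/5-.5+260,(v+.5)/5-.5+45)
wb=lambda u,v:((u+.5)/5-.5+265,(v+.5)/5-.5+150)
base=[((.067,.12,.022),tc(58,305),T),((-.067,.12,.022),tc(188,541),T),((.067,.12,.022),sc(268,538),S),((-.067,.12,.022),sc(598,440),S),
((.022,.095,.079),tc(153,353),T),((-.022,.079,.079),tc(231,432),T),
((-.067,.12,.022),wa(36,83),W),((.067,.12,.022),wa(635,50),W),((0,.087,.079),wa(344,204),W),((.022,.095,.079),wa(458,155),W)]
pl=[((0,.075,.004),tc(408,266),T),((0,.115,.046),tc(352,301),T),((0,.115,.046),sc(321,100),S),
((0,.075-.0275,.004),wb(337,363),W),((-.0275,.075,.004),wb(206,247),W),((.0275,.075,.004),wb(468,243),W),((0,.115,.046),wb(336,143),W)]
def f(p):
    w=tester(p); r=[proj(c,w(P))[0]-uv for P,uv,c in base]+[proj(c,w(plane(p[4],P)))[0]-uv for P,uv,c in pl]
    return np.concatenate(r)
s=least_squares(f,[.459,.202,.47,.004,.2],loss="soft_l1")
if __name__=="__main__":
    print(s.x,np.degrees(s.x[2]));print(f(s.x).reshape(-1,2).round(1))
    w=tester(s.x)
    print("knob",w(plane(s.x[4],(0,.115,.046))),"level",w(plane(0,(0,.115,.046))),"ring",w(plane(0,(0,.075,.004))))
E
python3 fit.py
```

```text
[0.45965851 0.20281537 0.48796105 0.00248907 0.14239636] 27.958108535184476
[[-0.9 -0.7]
 [ 0.7  1.1]
 [ 1.6 -0.4]
 [ 1.2 -0.2]
 [-0.2  0.6]
 [-0.  -1.7]
 [-1.6 -1.1]
 [ 1.7 -0.2]
 [-0.   1.3]
 [ 0.7  0.8]
 [-0.8  0.5]
 [ 0.9 -0.2]
 [-0.2  2.4]
 [ 0.1 -2.2]
 [ 0.7  0.3]
 [-1.6 -0.7]
 [ 0.1  1.1]]
knob [[0.45623236 0.2092704  0.11834379]] level [[0.45262612 0.21606473 0.10248907]] ring [[0.47137916 0.1807331  0.06048907]]
```

```bash
cat >> fit.py <<'E'
    cams=[T,S,W]
    def g(p):
        cc=[dict(c,xyz=c['xyz']+p[5+3*i:8+3*i],attitude=c['attitude']+p[14+3*i:17+3*i]) for i,c in enumerate(cams)]
        ix=lambda c:cc[[c is k for k in cams].index(True)]
        w=tester(p); r=[proj(ix(c),w(P))[0]-uv for P,uv,c in base]+[proj(ix(c),w(plane(p[4],P)))[0]-uv for P,uv,c in pl]
        return np.concatenate(r+[p[5:14]/.0015,p[14:]/.2])
    lo=np.full(23,-np.inf);hi=-lo;lo[3]=0;hi[3]=.008;lo[4]=.17;hi[4]=.25
    s=least_squares(g,np.r_[.459,.202,.47,.004,.2,np.zeros(18)],bounds=(lo,hi),loss="soft_l1")
    p=s.x;print(p.round(4),np.degrees(p[2]));print(g(p)[:34].reshape(-1,2).round(1))
    C=np.linalg.inv(s.jac.T@s.jac);print("sd",np.sqrt(np.diag(C))[:5])
    w=tester(p)
    print("knob",w(plane(p[4],(0,.115,.046))),"level",w(plane(0,(0,.115,.046))),"ring",w(plane(0,(0,.075,.004))))
E
python3 fit.py | tail -30
```

```text
[ 0.9 -0.2]
 [-0.2  2.4]
 [ 0.1 -2.2]
 [ 0.7  0.3]
 [-1.6 -0.7]
 [ 0.1  1.1]]
knob [[0.45623236 0.2092704  0.11834379]] level [[0.45262612 0.21606473 0.10248907]] ring [[0.47137916 0.1807331  0.06048907]]
[ 4.594e-01  2.035e-01  4.870e-01  1.000e-04  1.700e-01  0.000e+00
  1.000e-04  1.000e-04 -3.000e-04  1.000e-04 -3.000e-04  3.000e-04
 -2.000e-04  2.000e-04 -5.100e-03  3.920e-02  1.260e-02 -1.114e-01
 -8.720e-02 -4.090e-02  1.083e-01  1.900e-03 -4.580e-02] 27.90043296891694
[[-0.8 -0.6]
 [ 0.6  1.1]
 [ 0.8 -0.3]
 [ 0.4 -0.1]
 [-0.2  0.7]
 [-0.1 -1.6]
 [-1.2 -1.1]
 [ 1.2 -0.2]
 [-0.1  0.9]
 [ 0.4  0.5]
 [-0.7  0.5]
 [ 1.7 -0.5]
 [-1.2  1. ]
 [-0.  -2.6]
 [ 0.6  0.2]
 [-1.7 -0.8]
 [ 0.1  2.5]]
sd [0.00164161 0.00177484 0.00663414 0.00319851 0.0251507 ]
knob [[0.45675627 0.20839285 0.11892282]] level [[0.45233888 0.21673569 0.10012995]] ring [[0.47105634 0.1813852  0.05812995]]
```

```bash
cat > plan.py <<'E'
import sys,numpy as np
from workcell import bot
from scipy.spatial.transform import Rotation as R
def plan(pos,rpy,n):
    o=bot.get_obs();p=np.array(o["ee_pos"]);A=R.from_euler("xyz",o["tcp_rot"],degrees=True);B=R.from_euler("xyz",rpy,degrees=True)
    rv=(A.inv()*B).as_rotvec(); d=(np.array(pos)-p)
    print("pos",p.round(4),"rpy",np.round(o["tcp_rot"],2),"F",np.round(o["wrist_force"],1),"open",round(o["opening"],4),"t",o["time"])
    print("total tool shift mm",(A.inv().apply(d)*1e3).round(1),"turn deg",np.degrees(rv).round(2))
    for i in range(n):
        C=A*R.from_rotvec(rv*i/n); print((C.inv().apply(d/n)/.25).round(3).tolist(),(rv/n/np.pi).round(4).tolist())
if __name__=="__main__":
    v=[float(x) for x in sys.argv[1:]]; plan(v[:3],v[3:6],int(v[6]))
E
python3 plan.py .460 .2025 .158 -170.3 0 27.9 3
```

```text
pos [0.4547 0.1897 0.2259] rpy [179.75   0.48  25.61] F [-0.2  0.7  0.2] open 0.0855 t 1.9
total tool shift mm [10.8 -9.6 67.8] turn deg [ 9.94  0.29 -2.33]
[0.014, -0.013, 0.09] [0.0184, 0.0005, -0.0043]
[0.014, -0.007, 0.091] [0.0184, 0.0005, -0.0043]
[0.014, -0.002, 0.091] [0.0184, 0.0005, -0.0043]
```

```bash
python3 -m pendant '[[0.014,-0.013,0.09,0.0184,0.0005,-0.0043,0.5],[0.014,-0.007,0.091,0.0184,0.0005,-0.0043,0.5],[0.014,-0.002,0.091,0.0184,0.0005,-0.0043,0.5],[0,0,0,0,0,0,0.5],[0,0,0,0,0,0,0.5]]'
python3 plan.py .4552 .2115 .0993 -170.3 0 27.9 4
python3 - <<'E'
from workcell import bot
import cv2
s=bot.camera("side")[:,:,::-1];w=bot.camera("wrist")[:,:,::-1]
cv2.imwrite("pics/s2.png",cv2.resize(s[90:240,270:420],None,fx=4,fy=4,interpolation=cv2.INTER_CUBIC)); cv2.imwrite("pics/w2.png",w)
E
python3 plan.py .4552 .2115 .0993 -170.3 0 27.9 4
```

```text
time: 2.4
ee_pos: [0.4579, 0.2059, 0.1573]
tcp_rot: [-170.0, -0.0, 28.1]
wrist_force: [0.1, -0.3, 0.2]
opening: 0.0426
pos [0.4579 0.2059 0.1573] rpy [-1.6997e+02 -3.0000e-02  2.8080e+01] F [ 0.1 -0.3  0.2] open 0.0426 t 2.4
total tool shift mm [ 0.2  4.  58.2] turn deg [-0.33 -0.    0.18]
[0.0, 0.004, 0.058] [-0.0005, -0.0, 0.0003]
[0.0, 0.004, 0.058] [-0.0005, -0.0, 0.0003]
[0.0, 0.004, 0.058] [-0.0005, -0.0, 0.0003]
[0.0, 0.004, 0.058] [-0.0005, -0.0, 0.0003]
pos [0.4581 0.2061 0.1577] rpy [-1.6998e+02 -9.0000e-02  2.8120e+01] F [ 0.1 -0.3  0.2] open 0.0427 t 2.5
total tool shift mm [-0.1  4.1 58.6] turn deg [-0.32 -0.05  0.23]
[-0.0, 0.004, 0.059] [-0.0005, -0.0001, 0.0003]
[-0.0, 0.004, 0.059] [-0.0005, -0.0001, 0.0003]
[-0.0, 0.004, 0.059] [-0.0005, -0.0001, 0.0003]
[-0.0, 0.004, 0.059] [-0.0005, -0.0001, 0.0003]
```

View pics/s2.png

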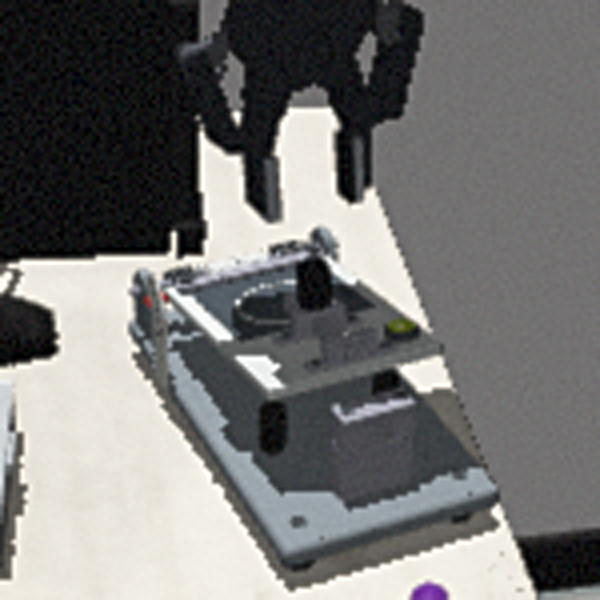

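View pics/w2.png

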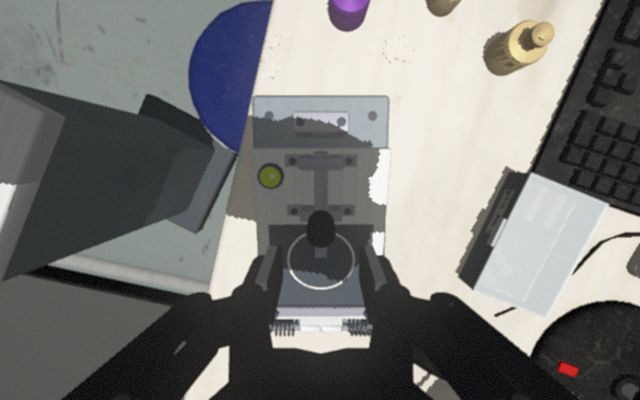

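```bash
python3 - <<'E'
from h import *
from workcell import bot
c=bot.calibration("wrist");o=bot.get_obs();A=R.from_euler("xyz",o["tcp_rot"],degrees=True)
for z in(0,.02,.03,.04,.05,.06,.07):print(z,proj(c,o["ee_pos"]+A.apply([0,.004,z])).round(1))
w=cv2.imread("pics/w2.png");cv2.imwrite("pics/w2c.png",cv2.resize(w[190:300,240:400],None,fx=5,fy=5,interpolation=cv2.INTER_CUBIC))
E
```

```text
0 [[320.3 264.2]]
0.02 [[320.3 247.7]]
0.03 [[320.3 240.7]]
0.04 [[320.4 234.4]]
0.05 [[320.4 228.6]]
0.06 [[320.4 223.3]]
0.07 [[320.4 218.5]]
```

View pics/w2c.png

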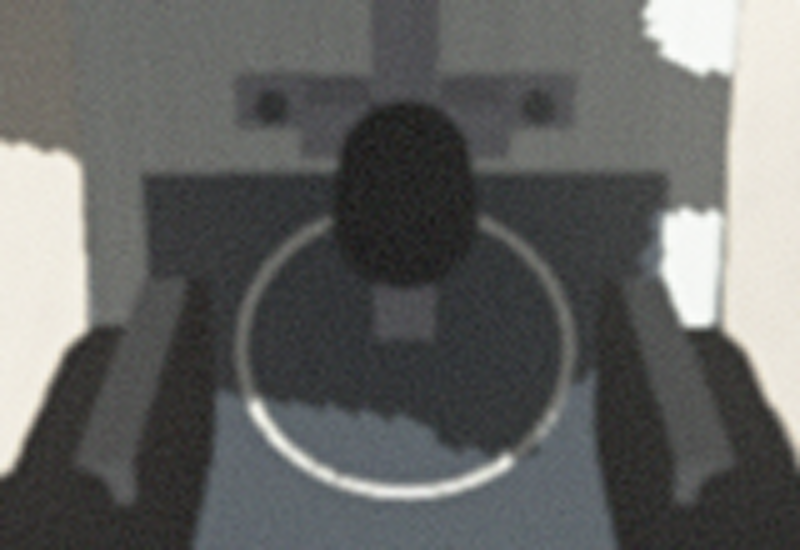

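```bash
python3 -m pendant '[[0,0.004,0.06,0,0,0,0.5],[0,0.004,0.06,0,0,0,0.5],[0,0.004,0.06,0,0,0,0.5],[0,0.004,0.055,0,0,0,0.5],[0,0,0,0,0,0,0.5]]'
python3 - <<'E'
from workcell import bot
import cv2
s=bot.camera("side")[:,:,::-1]
cv2.imwrite("pics/s3.png",cv2.resize(s[90:240,270:420],None,fx=4,fy=4,interpolation=cv2.INTER_CUBIC))
w=bot.camera("wrist")[:,:,::-1];cv2.imwrite("pics/w3.png",w)
E
python3 plan.py .4552 .2115 .0993 -170.3 0 27.9 1
```

```text
time: 3.0
ee_pos: [0.4551, 0.2136, 0.0965]
tcp_rot: [-170.1, -0.3, 28.2]
wrist_force: [-0.9, -0.4, 0.2]
opening: 0.0424
pos [0.4559 0.2137 0.0985] rpy [-170.15   -0.41   28.22] F [-0.2 -0.4  1. ] open 0.0423 t 3.1
total tool shift mm [-1.7  1.5 -1.1] turn deg [-0.15 -0.35  0.38]
[-0.007, 0.006, -0.004] [-0.0008, -0.0019, 0.0021]
```

View pics/s3.png

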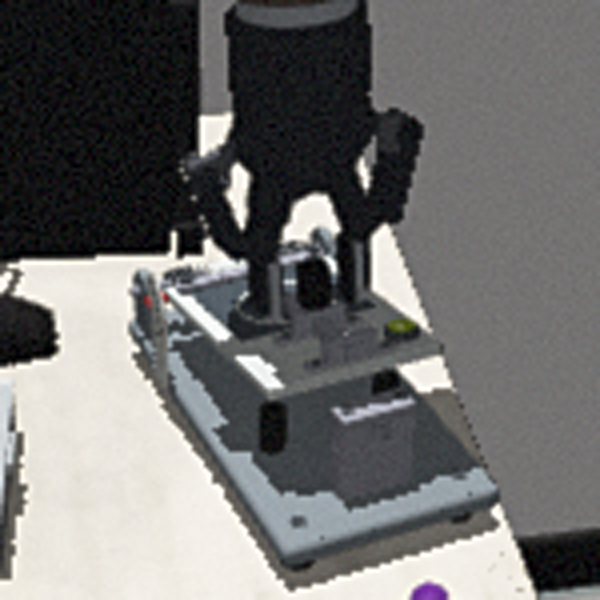

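View pics/w3.png

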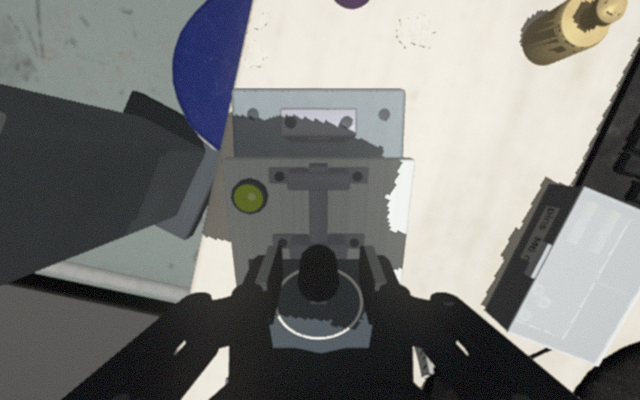

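```bash
python3 - <<'E'
from h import *
from workcell import bot
c=bot.calibration("wrist");o=bot.get_obs();A=R.from_euler("xyz",o["tcp_rot"],degrees=True)
for z in(-.03,-.025,-.02,-.015,-.01,0,.005,.01):print(z,proj(c,o["ee_pos"]+A.apply([0,.0,z])).round(1),proj(c,o["ee_pos"]+A.apply([0.01,.0,z])).round(1))
w=cv2.imread("pics/w3.png");cv2.imwrite("pics/w3c.png",cv2.resize(w[220:320,240:400],None,fx=5,fy=5,interpolation=cv2.INTER_CUBIC))
E
```

```text
-0.03 [[320.2 290.5]] [[341.7 290.5]]
-0.025 [[320.2 284.2]] [[340.9 284.2]]
-0.02 [[320.2 278.2]] [[340.3 278.3]]
-0.015 [[320.2 272.7]] [[339.6 272.7]]
-0.01 [[320.2 267.5]] [[339.  267.5]]
0 [[320.3 258. ]] [[337.9 258.1]]
0.005 [[320.3 253.7]] [[337.4 253.7]]
0.01 [[320.3 249.6]] [[337.  249.6]]
```

View pics/w3c.png

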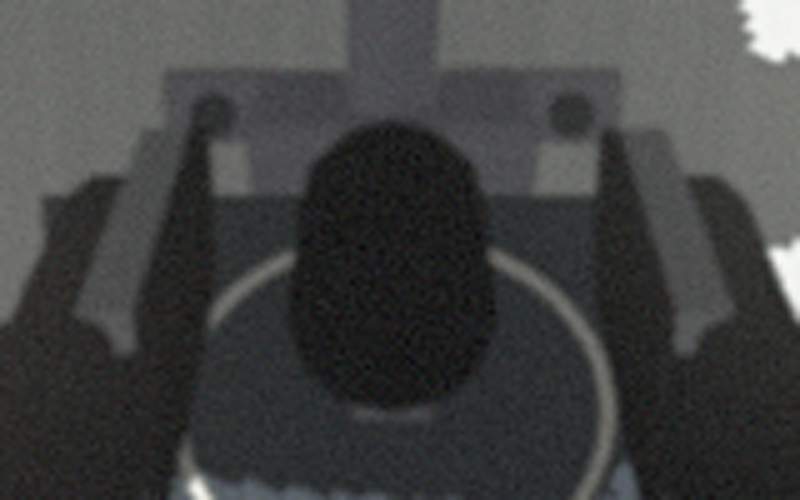

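```bash
python3 -m pendant '[[-0.003,0,-0.02,0,0,0,0.5],[0,0,0,0,0,0,0.6],[0,0,0,0,0,0,0.7],[0,0,0,0,0,0,0.8],[0,0,0,0,0,0,0.85]]' 60
python3 -m pendant '[[0,0,0,0,0,0,0.9],[0,0,0,0,0,0,0.9],[0,0,0,0,0,0,0.9]]' 60
python3 - <<'E'
from workcell import bot
import cv2
s=bot.camera("side")[:,:,::-1]
cv2.imwrite("pics/s4.png",cv2.resize(s[90:240,270:420],None,fx=4,fy=4,interpolation=cv2.INTER_CUBIC))
E
python3 plan.py .4552 .2115 .0993 -170.3 0 27.9 1
```

```text
time: 3.6
ee_pos: [0.455, 0.2119, 0.106]
tcp_rot: [-170.2, -0.4, 28.2]
wrist_force: [2.3, 0.6, 0.1]
opening: 0.0177
time: 3.9
ee_pos: [0.4551, 0.2118, 0.1063]
tcp_rot: [-170.2, -0.4, 28.2]
wrist_force: [-1.5, -1.0, 0.4]
opening: 0.0185
pos [0.4552 0.2118 0.1063] rpy [-170.18   -0.39   28.17] F [-1.  -1.3 -0. ] open 0.018 t 3.95
total tool shift mm [-0.1  1.5  6.9] turn deg [-0.12 -0.33  0.33]
[-0.001, 0.006, 0.028] [-0.0007, -0.0019, 0.0019]
```

View pics/s4.png

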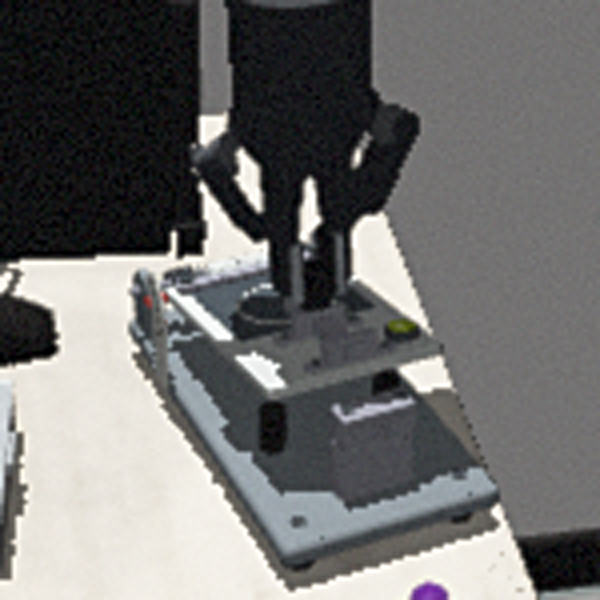

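```bash
python3 -m pendant '[[0,-0.002,0.0092,-0.0064,0,0,0.9],[0,-0.002,0.0092,-0.0064,0,0,0.9],[0,-0.002,0.0092,-0.0064,0,0,0.9],[0,-0.002,0.0092,-0.0064,0,0,0.9],[0,-0.002,0.0092,-0.0064,0,0,0.9]]'
python3 plan.py .4552 .2118 .1063 -170.3 0 27.9 1
```

```text
time: 4.45
ee_pos: [0.4533, 0.2153, 0.0952]
tcp_rot: [-176.4, -0.4, 28.1]
wrist_force: [-1.6, -2.6, 4.4]
opening: 0.0182
pos [0.4533 0.2153 0.0952] rpy [-176.42   -0.42   28.13] F [-1.6 -2.6  4.4] open 0.0182 t 4.45
total tool shift mm [  0.1   3.2 -11.3] turn deg [ 6.12 -0.39  0.28]
[0.0, 0.013, -0.045] [0.034, -0.0022, 0.0016]
```

```bash
python3 -m pendant '[[0,-0.0015,0.007,-0.0048,0,0,0.9],[0,-0.0015,0.007,-0.0048,0,0,0.9],[0,-0.0015,0.007,-0.0048,0,0,0.9]]'
python3 - <<'E'
from workcell import bot
import cv2
s=bot.camera("side")[:,:,::-1]
cv2.imwrite("pics/s5.png",cv2.resize(s[90:240,270:420],None,fx=4,fy=4,interpolation=cv2.INTER_CUBIC))
E
python3 plan.py .4552 .2118 .1063 -170.3 0 27.9 1
```

```text
time: 4.75
ee_pos: [0.4526, 0.2167, 0.0897]
tcp_rot: [-179.3, -0.4, 28.2]
wrist_force: [-2.5, -2.7, 3.1]
opening: 0.018
pos [0.4524 0.2168 0.0895] rpy [-179.35   -0.43   28.18] F [-2.1 -2.9  2.3] open 0.0177 t 4.8
total tool shift mm [  0.2   5.6 -16.9] turn deg [ 9.05 -0.4   0.31]
[0.001, 0.022, -0.068] [0.0503, -0.0022, 0.0017]
```

View pics/s5.png

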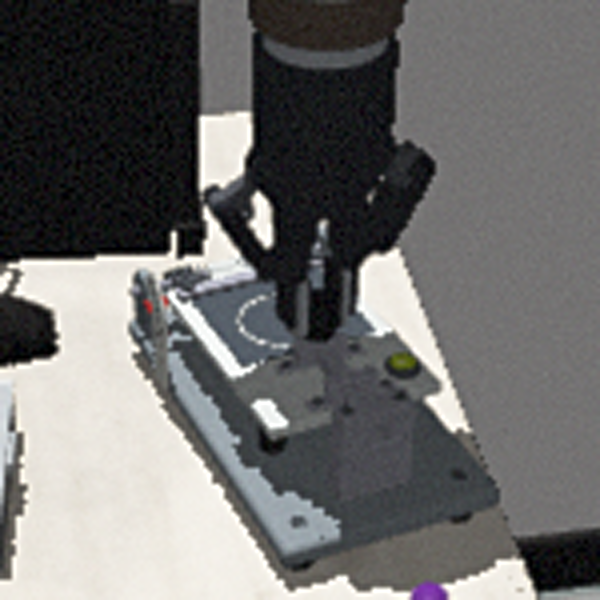

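```bash
for i in 1; do python3 -m pendant '[[0,-0.0015,0.007,-0.0048,0,0,0.9],[0,-0.0015,0.007,-0.0048,0,0,0.9]]'; done; python3 plan.py .4552 .2118 .1063 -170.3 0 27.9 1
```

```text
time: 5.0
ee_pos: [0.4521, 0.2176, 0.0861]
tcp_rot: [178.8, -0.4, 28.2]
wrist_force: [-3.1, -2.3, 4.6]
opening: 0.018
pos [0.4521 0.2176 0.0861] rpy [178.84  -0.44  28.17] F [-3.1 -2.3  4.6] open 0.018 t 5.0
total tool shift mm [  0.1   7.  -20. ] turn deg [10.86 -0.42  0.3 ]
[0.001, 0.028, -0.08] [0.0603, -0.0023, 0.0017]
```

```bash
python3 -m pendant '[[0,-0.001,0.0046,-0.0032,0,0,0.9]]'; python3 -m pendant '[[0,-0.001,0.0046,-0.0032,0,0,0.9]]'
```

```text
time: 5.1
ee_pos: [0.452, 0.2179, 0.085]
tcp_rot: [178.2, -0.5, 28.2]
wrist_force: [-3.9, -4.3, 8.9]
opening: 0.018
time: 5.2
ee_pos: [0.452, 0.218, 0.0844]
tcp_rot: [177.5, -0.5, 28.2]
wrist_force: [-6.4, -4.8, 15.3]
opening: 0.018
```

```bash
python3 -m pendant '[[-0.002,0,0,0,0,0,0.9]]'; python3 -m pendant '[[0,0,0,0,0,0,0.9]]'
```

```text
time: 5.3
ee_pos: [0.4518, 0.218, 0.0851]
tcp_rot: [177.5, -0.5, 28.2]
wrist_force: [-1.8, -2.6, 5.5]
opening: 0.0177
time: 5.4
ee_pos: [0.4519, 0.218, 0.0853]
tcp_rot: [177.4, -0.6, 28.2]
wrist_force: [-2.3, -3.2, 4.0]
opening: 0.018
```

```bash
python3 -m pendant '[[0,0,0.004,0,0,0,0.9]]'; python3 -m pendant '[[0,0,0.004,0,0,0,0.9]]'; python3 -m pendant '[[0,0,0.004,0,0,0,0.9]]'
```

```text
time: 5.5
ee_pos: [0.4519, 0.2181, 0.0848]
tcp_rot: [177.4, -0.6, 28.2]
wrist_force: [-5.1, -2.3, 12.6]
opening: 0.0181
time: 5.6
ee_pos: [0.4519, 0.2182, 0.0846]
tcp_rot: [177.4, -0.6, 28.2]
wrist_force: [-5.9, -4.4, 14.7]
opening: 0.0175
time: 5.7
ee_pos: [0.4519, 0.2182, 0.0845]
tcp_rot: [177.4, -0.7, 28.2]
wrist_force: [-6.6, -3.5, 14.4]
opening: 0.0177
```

```bash
python3 -m pendant '[[-0.001,-0.008,0.004,0,0,0,0.9],[-0.001,-0.008,0.004,0,0,0,0.9]]'; python3 -m pendant '[[-0.001,-0.008,0.004,0,0,0,0.9],[-0.001,-0.008,0.004,0,0,0,0.9]]'
```

```text
time: 5.9
ee_pos: [0.4502, 0.2214, 0.0845]
tcp_rot: [177.3, -0.8, 28.1]
wrist_force: [-4.7, -4.3, 12.7]
opening: 0.018
time: 6.1
ee_pos: [0.4484, 0.2246, 0.0845]
tcp_rot: [177.2, -0.9, 28.1]
wrist_force: [-5.0, -4.0, 13.8]
opening: 0.0179
```

```bash
python3 -m pendant '[[-0.001,-0.008,0.0042,0,0.001,0,0.9],[-0.001,-0.008,0.0042,0,0.001,0,0.9]]'; python3 -m pendant '[[-0.001,-0.006,0.0042,0,0.001,0,0.9]]';python3 -m pendant '[[-0.001,-0.006,0.0042,0,0.001,0,0.9]]'
```

```text
time: 6.3
ee_pos: [0.4466, 0.2279, 0.0844]
tcp_rot: [177.1, -1.4, 28.1]
wrist_force: [-4.5, -5.0, 14.8]
opening: 0.0181
time: 6.4
ee_pos: [0.4459, 0.2292, 0.0844]
tcp_rot: [177.1, -1.7, 28.1]
wrist_force: [-4.3, -4.7, 13.4]
opening: 0.0178
time: 6.5
ee_pos: [0.4453, 0.2304, 0.0844]
tcp_rot: [177.0, -1.9, 28.1]
wrist_force: [-4.9, -4.9, 12.9]
opening: 0.0175
```

```bash
python3 -m pendant '[[-0.001,-0.005,0.0045,0.0005,-0.001,0,0.9]]';python3 -m pendant '[[-0.001,-0.005,0.0045,0.0005,-0.001,0,0.9]]';python3 -m pendant '[[-0.001,-0.005,0.0045,0.0005,-0.001,0,0.9]]'
```

```text
time: 6.6
ee_pos: [0.4448, 0.2315, 0.0844]
tcp_rot: [177.1, -1.9, 28.1]
wrist_force: [-3.9, -3.4, 14.2]
opening: 0.0176
time: 6.7
ee_pos: [0.4442, 0.2324, 0.0844]
tcp_rot: [177.1, -1.7, 28.1]
wrist_force: [-4.9, -3.9, 14.6]
opening: 0.0177
time: 6.8
ee_pos: [0.4437, 0.2334, 0.0843]
tcp_rot: [177.2, -1.6, 28.1]
wrist_force: [-4.9, -4.2, 13.7]
opening: 0.0177
```

```bash
python3 -m pendant '[[-0.001,-0.006,0.0042,0.0005,-0.001,0,0.9],[-0.001,-0.006,0.0042,0.0005,-0.001,0,0.9]]';python3 -m pendant '[[-0.001,-0.006,0.0042,0.0005,-0.001,0,0.9],[-0.001,-0.006,0.0042,0.0005,-0.001,0,0.9]]';python3 -m pendant '[[-0.001,-0.006,0.0042,0.0005,-0.001,0,0.9]]'
```

```text
time: 7.0
ee_pos: [0.4424, 0.2359, 0.0844]
tcp_rot: [177.3, -1.4, 28.0]
wrist_force: [-4.6, -3.5, 13.6]
opening: 0.018
time: 7.2
ee_pos: [0.4411, 0.2383, 0.0844]
tcp_rot: [177.4, -1.2, 28.0]
wrist_force: [-4.2, -3.7, 14.8]
opening: 0.0178
time: 7.3
ee_pos: [0.4405, 0.2396, 0.0843]
tcp_rot: [177.5, -1.1, 28.0]
wrist_force: [-6.0, -3.9, 13.7]
opening: 0.0176
```

```bash
for k in 1; do python3 -m pendant '[[-0.001,-0.005,0.0038,0.0005,-0.001,0,0.9],[-0.001,-0.005,0.0038,0.0005,-0.001,0,0.9]]';python3 -m pendant '[[-0.001,-0.005,0.0038,0.0005,-0.001,0,0.9]]';python3 -m pendant '[[-0.001,-0.005,0.0038,0.0005,-0.001,0,0.9]]'; done
python3 - <<'E'
from workcell import bot
import cv2
w=bot.camera("wrist")[:,:,::-1];cv2.imwrite("pics/w6.png",w)
s=bot.camera("side")[:,:,::-1]
cv2.imwrite("pics/s6.png",cv2.resize(s[90:240,270:420],None,fx=4,fy=4,interpolation=cv2.INTER_CUBIC))
E
```

```text
time: 7.5
ee_pos: [0.4394, 0.2415, 0.0844]
tcp_rot: [177.6, -0.8, 28.0]
wrist_force: [-2.7, -9.5, 12.0]
opening: 0.0181
time: 7.6
ee_pos: [0.4393, 0.2416, 0.0844]
tcp_rot: [177.5, -0.7, 27.9]
wrist_force: [-0.2, -13.5, 11.6]
opening: 0.0177
time: 7.7
ee_pos: [0.4394, 0.2415, 0.0843]
tcp_rot: [177.4, -0.6, 27.9]
wrist_force: [-0.5, -10.8, 11.7]
opening: 0.0178
```

View pics/w6.png

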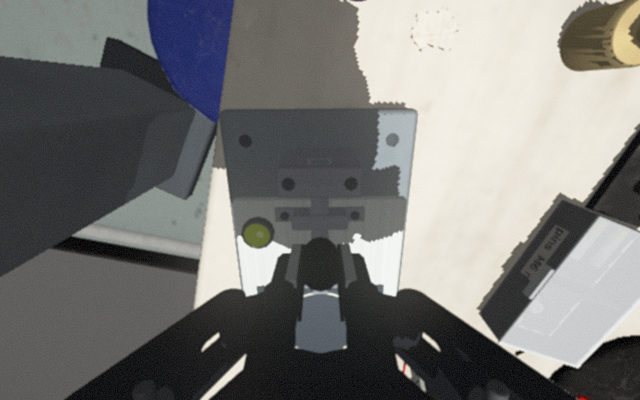

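View pics/s6.png

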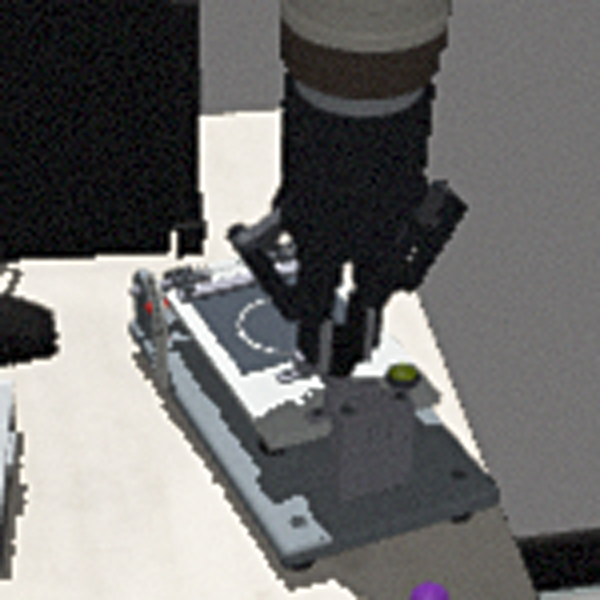

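```bash
python3 -m pendant '[[0,0,0,0,0,0,0.9]]'; python3 -m pendant '[[0,0,0,0,0,0,0.9]]';python3 -m pendant '[[0,0,0,0,0,0,0.7],[0,0,0,0,0,0,0.5],[0,0,0,0,0,0,0.5],[0,0,0,0,0,0,0.5]]'
```

```text
time: 7.9
ee_pos: [0.4395, 0.2412, 0.0849]
tcp_rot: [177.3, -0.6, 27.8]
wrist_force: [-6.4, -0.7, 4.7]
opening: 0.0176
time: 8.0
ee_pos: [0.4395, 0.2412, 0.085]
tcp_rot: [177.3, -0.6, 27.8]
wrist_force: [-3.4, -0.2, 1.1]
opening: 0.0179
time: 8.4
ee_pos: [0.4399, 0.2417, 0.0837]
tcp_rot: [177.3, -0.6, 27.8]
wrist_force: [-0.2, -0.2, -0.6]
opening: 0.0427
```

```bash
python3 -m pendant '[[0,0,-0.08,0,0,0,0.5],[0,0,-0.16,0,0,0,0.5],[0,0,-0.16,0,0,0,0.3],[0,0,0,0,0,0,0]]'
python3 - <<'E'
from workcell import bot
import cv2
print(bot.calibration("wrist"))
w=bot.camera("wrist")[:,:,::-1];cv2.imwrite("pics/w7.png",w)
s=bot.camera("side")[:,:,::-1];cv2.imwrite("pics/s7f.png",s)
cv2.imwrite("pics/s7.png",cv2.resize(s[90:240,270:420],None,fx=4,fy=4,interpolation=cv2.INTER_CUBIC))
E
```

```text
time: 8.8
ee_pos: [0.4359, 0.2451, 0.1849]
tcp_rot: [177.3, -0.4, 27.8]
wrist_force: [-0.5, 0.5, -0.7]
opening: 0.0703
{'intrinsics': array([[285.05637355,   0.        , 320.46229132],
       [  0.        , 285.05637355, 201.40372408],
       [  0.        ,   0.        ,   1.        ]]), 'xyz': array([0.39401054, 0.32245745, 0.32374034]), 'attitude': array([-21.13238017,  -0.42615748,  27.86794996])}
```

View pics/w7.png

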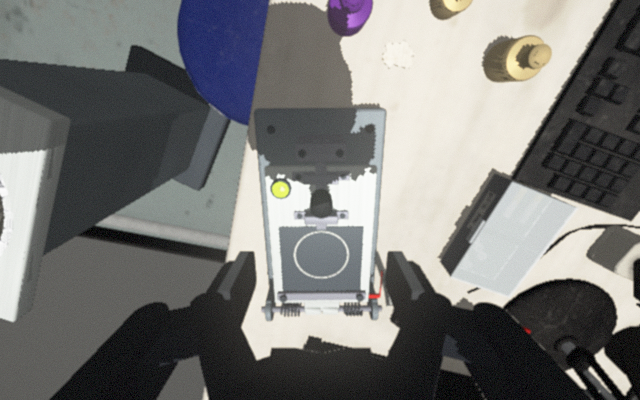

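View pics/s7.png

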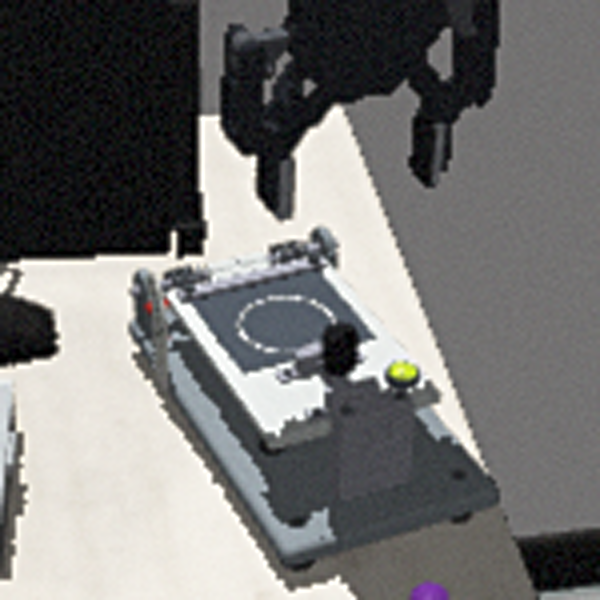

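```bash
python3 plan.py .546 .420 .17 180 0 28 7
```

```text
pos [0.4349 0.2444 0.1804] rpy [ 1.7726e+02 -1.2000e-01  2.7820e+01] F [ 0.5 -0.8 -1.4] open 0.0833 t 8.9
total tool shift mm [ 180.2 -103.9    5.8] turn deg [ 2.74 -0.12 -0.19]
[0.103, -0.059, 0.003] [0.0022, -0.0001, -0.0001]
[0.103, -0.059, 0.004] [0.0022, -0.0001, -0.0001]
[0.103, -0.059, 0.004] [0.0022, -0.0001, -0.0001]
[0.103, -0.059, 0.004] [0.0022, -0.0001, -0.0001]
[0.103, -0.059, 0.005] [0.0022, -0.0001, -0.0001]
[0.103, -0.059, 0.005] [0.0022, -0.0001, -0.0001]
[0.103, -0.059, 0.006] [0.0022, -0.0001, -0.0001]
```

```bash
python3 -m pendant '[[0.103,-0.059,0.002,0.0022,0,0,0.2],[0.103,-0.059,0.003,0.0022,0,0,0.2],[0.103,-0.059,0.003,0.0022,0,0,0.2],[0.103,-0.059,0.003,0.0022,0,0,0.2],[0.103,-0.059,0.003,0.0022,0,0,0.2],[0.103,-0.059,0.003,0.0022,0,0,0.2],[0.103,-0.059,0.003,0.0022,0,0,0.2],[0,0,0,0,0,0,0.2]]'
python3 - <<'E'
from h import *
from workcell import bot
o=bot.get_obs();print(o["ee_pos"],o["tcp_rot"],o["opening"])
c=bot.calibration("wrist");w=bot.camera("wrist")[:,:,::-1]
s=bot.camera("side")[:,:,::-1];t=bot.camera("top")[:,:,::-1]
cv2.imwrite("pics/w8.png",w);cv2.imwrite("pics/s8.png",s);cv2.imwrite("pics/t8.png",t)
import pickle;pickle.dump(c,open("w8.pkl","wb"))
A=R.from_euler("xyz",o["tcp_rot"],degrees=True)
print(proj(c,[[.546,.433,0],[.546,.433,.035],[.546,.433,.06]]))
E
```

```text
time: 9.7
ee_pos: [0.5475, 0.4235, 0.1568]
tcp_rot: [180.0, 0.8, 27.7]
wrist_force: [0.4, -0.1, -0.4]
opening: 0.0682
[0.54754872 0.42352538 0.1568346 ] [179.98476005   0.78017733  27.72138971] 0.06820264090436672
[[325.20383645 177.09265981]
 [325.27748889 185.65484156]
 [325.34206698 193.16211849]]
```

View pics/w8.png

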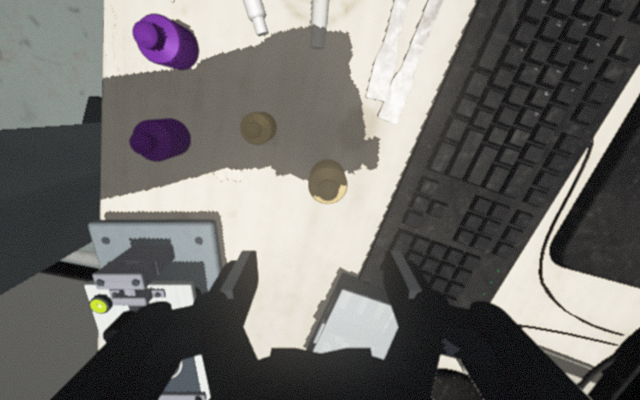

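View pics/t8.png

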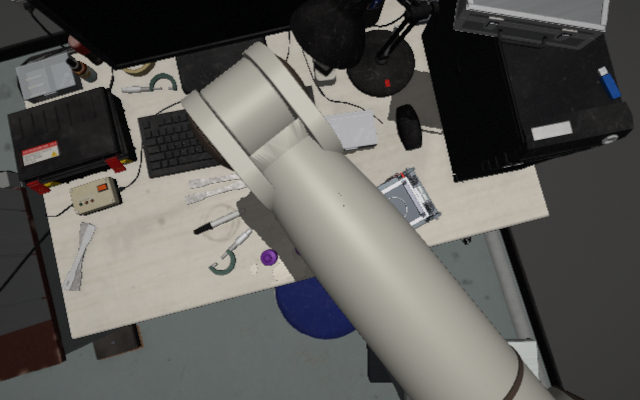

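View pics/s8.png

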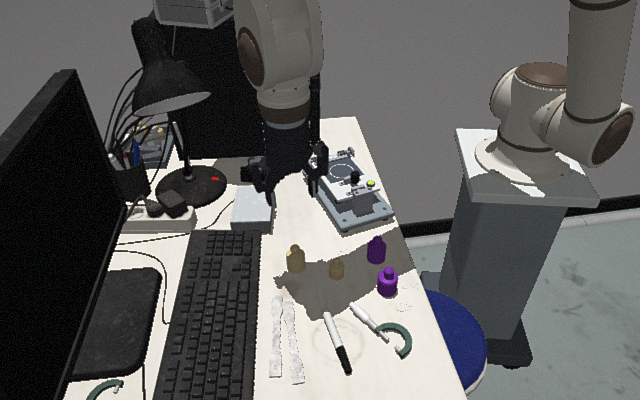

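```bash
python3 - <<'E'
from h import *
import pickle
c=pickle.load(open("w8.pkl","rb"))
w=cv2.imread("pics/w8.png");cv2.imwrite("pics/w8c.png",cv2.resize(w[145:220,290:370],None,fx=7,fy=7,interpolation=cv2.INTER_CUBIC))
from workcell import bot
for n,im in(("top","top0"),("side","side0")):
    i=cv2.imread(f"pics/{im}.png");h=cv2.cvtColor(i,cv2.COLOR_BGR2HSV);m=cv2.inRange(h,(14,70,90),(32,255,255))
    k,l,st,ce=cv2.connectedComponentsWithStats(m)
    for j in range(1,k):
        if st[j][4]>50:print(n,st[j],ce[j].round(1))
    print(proj(bot.calibration(n),[[.546,.433,.0],[.546,.433,.035],[.546,.433,.06]]).round(1))
E
```

```text
top [123  63  28  10  97] [136.8  68.9]
top [278 173  16  16 191] [285.7 180.8]
top [275 210  12  12 115] [280.4 215.5]
[[287.  182.7]
 [285.8 180.9]
 [285.  179.6]]
side [286 245  19  29 364] [295.  259.1]
side [329 258  15  21 214] [336.  268.1]
[[297.1 266.3]
 [296.2 254.3]
 [295.6 245.3]]
```

View pics/w8c.png

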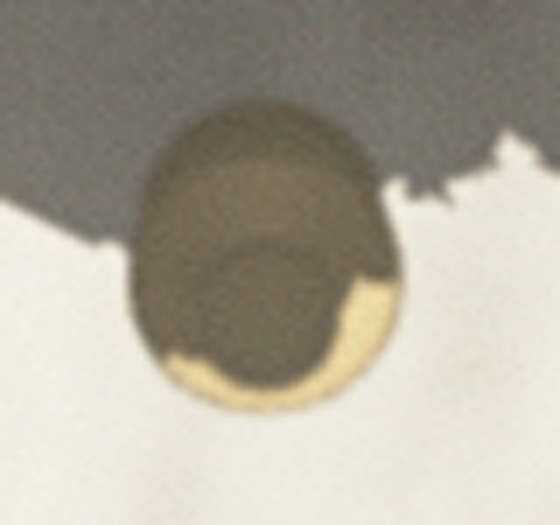

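```bash
python3 plan.py .5475 .434 .035 180 0 28 4
```

```text
pos [0.5465 0.4212 0.1596] rpy [179.97   0.69  27.67] F [ 0.4 -0.9 -0.2] open 0.0684 t 9.85
total tool shift mm [  8.3 -10.9 124.5] turn deg [ 0.03  0.69 -0.33]
[0.008, -0.011, 0.125] [0.0, 0.001, -0.0005]
[0.008, -0.011, 0.125] [0.0, 0.001, -0.0005]
[0.008, -0.011, 0.125] [0.0, 0.001, -0.0005]
[0.007, -0.011, 0.125] [0.0, 0.001, -0.0005]
```

```bash
python3 -m pendant '[[0.016,-0.022,0.1,0,0.001,-0.0005,0.2],[0.016,-0.022,0.12,0,0.001,-0.0005,0.2],[0,0,0.12,0,0.001,0,0.2],[0,0,0.12,0,0.001,0,0.2],[0,0,0,0,0,0,0.2]]';python3 plan.py .5475 .434 .007 180 0 28 1
```

```text
time: 10.35
ee_pos: [0.5469, 0.4309, 0.0447]
tcp_rot: [180.0, -0.3, 27.7]
wrist_force: [0.6, -0.4, -1.9]
opening: 0.0684
pos [0.5469 0.4309 0.0447] rpy [179.97  -0.34  27.72] F [ 0.6 -0.4 -1.9] open 0.0684 t 10.35
total tool shift mm [ 1.8 -2.4 37.7] turn deg [ 0.03 -0.33 -0.28]
[0.007, -0.01, 0.151] [0.0002, -0.0019, -0.0016]
```

```bash
python3 -m pendant '[[0.007,-0.01,0.08,0,-0.001,-0.001,0.2],[0,0,0.06,0,0,0,0.2],[0,0,0,0,0,0,0.2],[0,0,0,0,0,0,0.2]]'
python3 - <<'E'
from workcell import bot
import cv2
w=bot.camera("wrist")[:,:,::-1];s=bot.camera("side")[:,:,::-1]
cv2.imwrite("pics/w9.png",w);cv2.imwrite("pics/s9.png",cv2.resize(s[190:300,240:370],None,fx=4,fy=4,interpolation=cv2.INTER_CUBIC))
E
python3 plan.py .5475 .434 .007 180 0 28 1
```

```text
time: 10.75
ee_pos: [0.5482, 0.433, 0.0154]
tcp_rot: [-180.0, -0.5, 27.8]
wrist_force: [-0.3, 0.4, 0.8]
opening: 0.0685
pos [0.5484 0.4333 0.0155] rpy [-179.98   -0.5    27.82] F [-0.3  0.3  0.3] open 0.0684 t 10.85
total tool shift mm [-0.6 -1.1  8.5] turn deg [-0.02 -0.5  -0.18]
[-0.002, -0.004, 0.034] [-0.0001, -0.0028, -0.001]
```

View pics/w9.png

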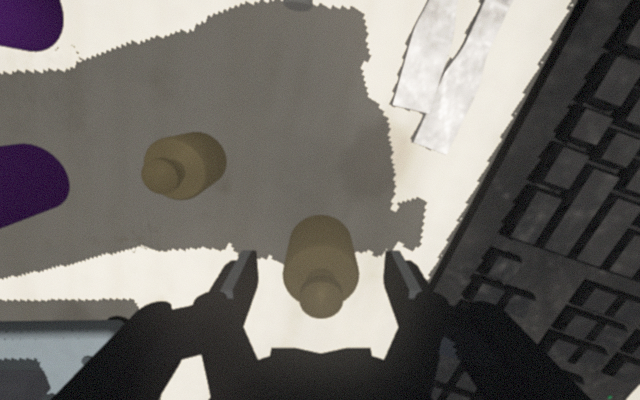

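View pics/s9.png

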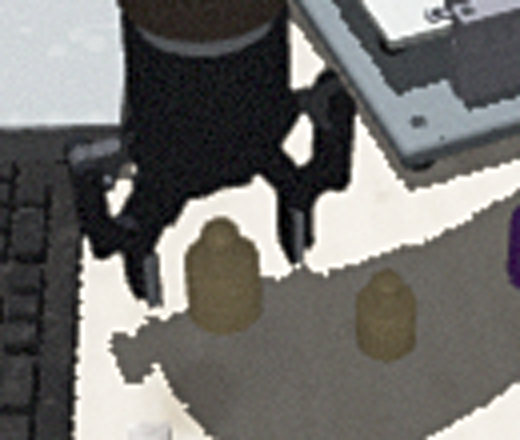

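```bash
python3 - <<'E'
from h import *
from workcell import bot
c=bot.calibration("wrist");o=bot.get_obs()
P=o["ee_pos"]*[1,1,0]
print(proj(c,[P+[0,0,z] for z in(0,.035,.06)]).round(1))
w=cv2.imread("pics/w9.png");cv2.imwrite("pics/w9c.png",cv2.resize(w[200:330,220:420],None,fx=4,fy=4,interpolation=cv2.INTER_CUBIC))
E
```

```text
[[320.1 245.3]
 [320.6 277.5]
 [321.1 311.6]]
```

View pics/w9c.png

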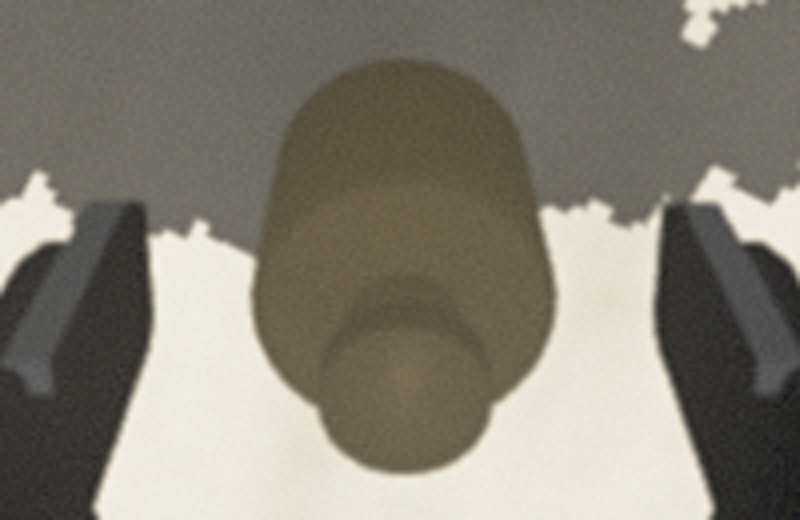

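```bash
python3 -m pendant '[[0,-0.005,0.03,0,-0.001,0,0.2],[0,0,0.004,0,0,0,0.2],[0,0,0,0,0,0,0.3],[0,0,0,0,0,0,0.4]]' 40
python3 -m pendant '[[0,0,0,0,0,0,0.5],[0,0,0,0,0,0,0.6],[0,0,0,0,0,0,0.7],[0,0,0,0,0,0,0.7]]' 50
```

```text
time: 11.25
ee_pos: [0.5487, 0.4351, 0.0086]
tcp_rot: [-180.0, -0.5, 27.8]
wrist_force: [-0.3, -1.0, 0.7]
opening: 0.0514
time: 11.65
ee_pos: [0.5487, 0.4352, 0.009]
tcp_rot: [-179.9, -0.5, 27.8]
wrist_force: [0.5, 0.8, 0.6]
opening: 0.0367
```

```bash
python3 -m pendant '[[0,0,-0.02,0,0,0,0.8],[0,0,-0.06,0,0,0,0.8],[0,0,-0.1,0,0,0,0.8],[0,0,-0.12,0,0,0,0.8],[0,0,-0.12,0,0,0,0.8],[0,0,-0.1,0,0,0,0.8],[0,0,0,0,0,0,0.8]]' 60
python3 - <<'E'
from workcell import bot
import cv2
w=bot.camera("wrist")[:,:,::-1];s=bot.camera("side")[:,:,::-1]
cv2.imwrite("pics/w10.png",w);cv2.imwrite("pics/s10.png",s)
t=bot.camera("top")[:,:,::-1];cv2.imwrite("pics/t10.png",t)
E
python3 plan.py .471 .181 .14 180 -0.5 28 1
```

```text
time: 12.35
ee_pos: [0.5459, 0.433, 0.1437]
tcp_rot: [180.0, -0.1, 27.8]
wrist_force: [0.3, 0.7, -4.7]
opening: 0.0364
pos [0.5445 0.4319 0.1376] rpy [179.89   0.36  27.82] F [ 0.3  0.2 -6. ] open 0.0364 t 12.5
total tool shift mm [-182.1  187.6   -0.9] turn deg [ 0.11  0.86 -0.18]
[-0.729, 0.75, -0.004] [0.0006, 0.0048, -0.001]
```

View pics/w10.png

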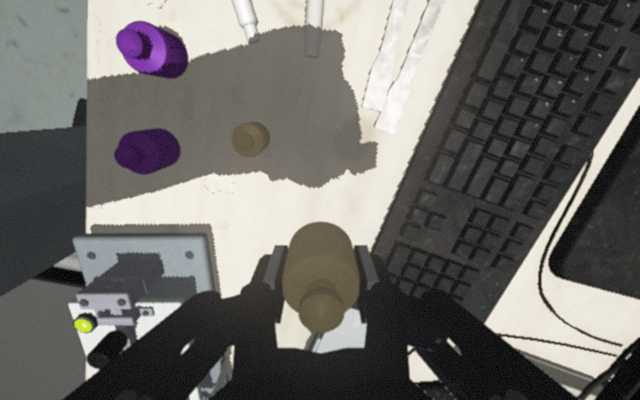

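View pics/s10.png

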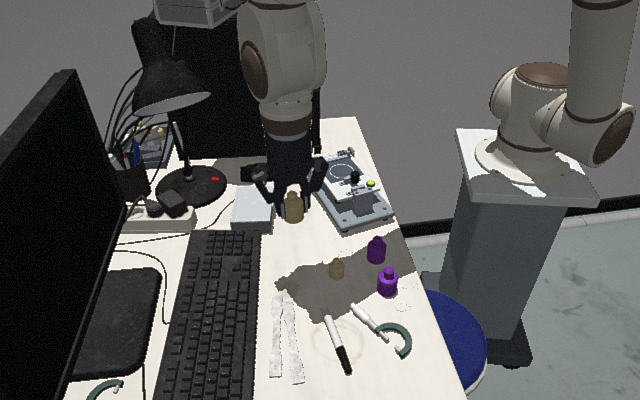

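```bash
python3 - <<'E'
from h import *
from workcell import bot
W7={'intrinsics':np.array([[285.05637355,0,320.46229132],[0,285.05637355,201.40372408],[0,0,1]]),'xyz':np.array([0.39401054,0.32245745,0.32374034]),'attitude':np.array([-21.13238017,-0.42615748,27.86794996])}
obs=[]
for n,f,c,(x0,y0,x1,y1) in(("w7","w7",W7,(283,229,360,289)),("side","s7f",bot.calibration("side"),(322,158,362,184)),("t10","t10",bot.calibration("top"),(370,180,425,225))):
    i=cv2.imread(f"pics/{f}.png");g=cv2.cvtColor(i,cv2.COLOR_BGR2GRAY)[y0:y1,x0:x1]
    cv2.imwrite(f"pics/ring_{n}.png",cv2.resize(i[y0:y1,x0:x1],None,fx=7,fy=7,interpolation=cv2.INTER_NEAREST))
    m=(g>150).astype(np.uint8)
    k,l,st,ce=cv2.connectedComponentsWithStats(m,connectivity=8)
    for j in range(1,k):
        if st[j][4]>25:
            ys,xs=np.nonzero(l==j);e=cv2.fitEllipse(np.c_[xs,ys].astype(np.float32)) if len(xs)>5 else None
            print(n,st[j],"ctr",np.round(np.array(e[0])+[x0,y0],1),np.round(e[1],1))
E
```

```text
w7 [ 10   0  57  50 507] ctr [320.9 254.2] [46.5 53.3]
side [ 0  0 17  5 43] ctr [327.5 159.2] [ 3.3 16.4]
side [29  0 11 13 82] ctr [357.5 162.1] [ 7.6 12.8]
side [ 0 15 22 11 67] ctr [334.5 174.7] [17.3 24.1]
t10 [ 0  0 15 10 91] ctr [375.1 183.1] [ 7.3 14.1]
t10 [  3   0  32  19 156] ctr [387.3 188.8] [ 4.6 31.2]
t10 [ 35   0  20  33 317] ctr [416.2 194.5] [11.9 29.7]
t10 [50  0  5  9 28] ctr [422.6 182.7] [3.6 8.4]
t10 [ 0 33 11 12 68] ctr [373.3 220.4] [ 7.  12.2]
t10 [36 36 19  9 65] ctr [415.8 220.6] [ 3.9 16.3]
```

View pics/ring_w7.png

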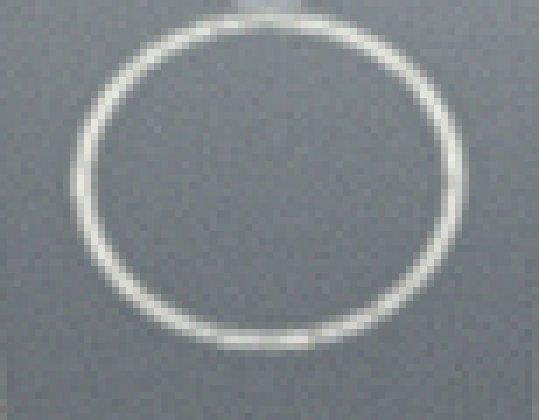

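View pics/ring_side.png

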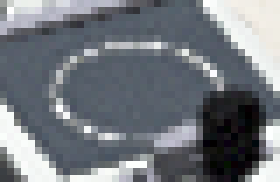

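View pics/ring_t10.png

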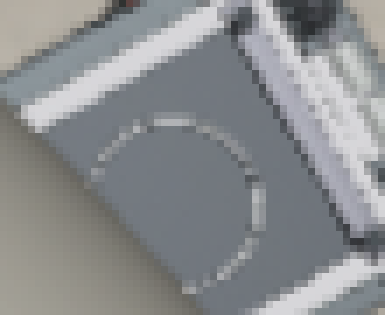

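```bash
python3 - <<'E'
from h import *
from workcell import bot
W7={'intrinsics':np.array([[285.05637355,0,320.46229132],[0,285.05637355,201.40372408],[0,0,1]]),'xyz':np.array([0.39401054,0.32245745,0.32374034]),'attitude':np.array([-21.13238017,-0.42615748,27.86794996])}
for h in(0,.002,.004,.006):
    z=.058+h
    a=ray(W7,(320.9,254.3),z);s=ray(bot.calibration("side"),(340.9,170.5),z);t=ray(bot.calibration("top"),(394.8,208.5),z)
    # ring width in wrist
    l=ray(W7,(293.6,253),z);r=ray(W7,(348.9,253),z)
    print(h,a.round(4),s.round(4),t.round(4),np.linalg.norm(l-r).round(4))
    for uv in[(320.9,254.3)]:pass
E
```

```text
0 [0.4727 0.1788 0.058 ] [0.4735 0.1707 0.058 ] [0.4722 0.1785 0.058 ] 0.0594
0.002 [0.4721 0.1799 0.06  ] [0.4733 0.1735 0.06  ] [0.4721 0.1788 0.06  ] 0.059
0.004 [0.4715 0.181  0.062 ] [0.4732 0.1764 0.062 ] [0.472  0.1792 0.062 ] 0.0585
0.006 [0.471  0.1821 0.064 ] [0.473  0.1792 0.064 ] [0.4719 0.1796 0.064 ] 0.0581
```

```bash
python3 -m pendant '[[-0.04,0.04,-0.03,0,0.001,0,0.8],[-0.09,0.09,-0.03,0,0.001,0,0.8],[-0.11,0.113,-0.01,0,0,0,0.8],[-0.11,0.113,-0.01,0,0,0,0.8],[-0.11,0.113,-0.01,0,0,0,0.8],[-0.11,0.113,-0.01,0,0,0,0.8],[-0.08,0.08,-0.01,0,0,0,0.8],[-0.04,0.04,-0.01,0,0,0,0.8],[0,0,0,0,0,0,0.8]]'
python3 plan.py .472 .1795 .11 180 -0.5 27.9 1
```

```text
time: 13.4
ee_pos: [0.4638, 0.1851, 0.1493]
tcp_rot: [179.8, 1.6, 27.9]
wrist_force: [-0.6, 0.7, -4.4]
opening: 0.0364
pos [0.4638 0.1851 0.1493] rpy [179.81   1.63  27.93] F [-0.6  0.7 -4.4] open 0.0364 t 13.4
total tool shift mm [ 5.7  8.7 39.2] turn deg [0.19 2.13 0.03]
[0.023, 0.035, 0.157] [0.001, 0.0118, 0.0002]
```

```bash
python3 -m pendant '[[0.012,0.018,0.04,0.0005,0.006,0,0.8],[0.011,0.017,0.06,0.0005,0.006,0,0.8],[0,0,0.06,0,0,0,0.8],[0,0,0.03,0,0,0,0.8],[0,0,0,0,0,0,0.8]]'
python3 - <<'E'
from workcell import bot
import cv2
w=bot.camera("wrist")[:,:,::-1];s=bot.camera("side")[:,:,::-1]
cv2.imwrite("pics/w11.png",w);cv2.imwrite("pics/s11.png",cv2.resize(s[90:240,270:420],None,fx=4,fy=4,interpolation=cv2.INTER_CUBIC))
E
python3 plan.py .472 .1795 .08 180 -0.5 27.9 1
```

```text
time: 13.9
ee_pos: [0.4731, 0.1828, 0.0958]
tcp_rot: [-179.9, -0.4, 28.0]
wrist_force: [-0.8, -0.3, -5.5]
opening: 0.0359
pos [0.4735 0.1828 0.0972] rpy [-179.89   -0.48   28.01] F [-0.4  0.3 -5.2] open 0.0363 t 14.0
total tool shift mm [-3.1  2.3 17.1] turn deg [-0.11  0.02  0.11]
[-0.012, 0.009, 0.069] [-0.0006, 0.0001, 0.0006]
```

View pics/w11.png

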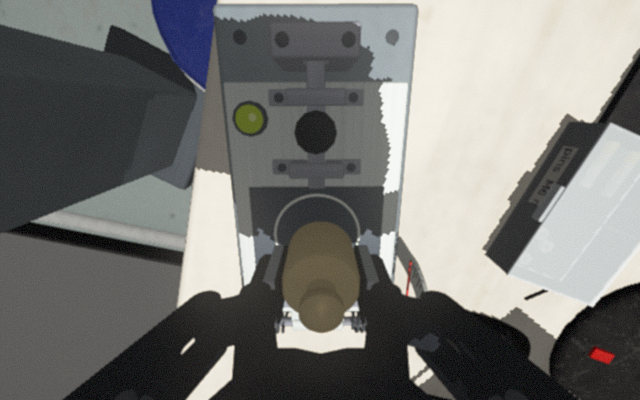

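View pics/s11.png

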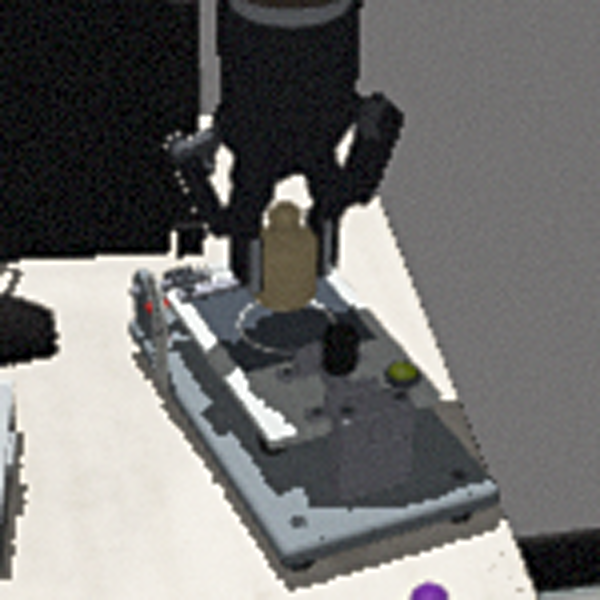

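```bash
python3 -m pendant '[[-0.006,0.005,0.03,0,0,0.0003,0.8],[-0.005,0.004,0.03,0,0,0.0003,0.8],[0,0,0,0,0,0,0.8],[0,0,0,0,0,0,0.8]]'
python3 - <<'E'
from workcell import bot
import cv2
w=bot.camera("wrist")[:,:,::-1]
cv2.imwrite("pics/w12.png",cv2.resize(w[180:330,220:420],None,fx=4,fy=4,interpolation=cv2.INTER_CUBIC))
s=bot.camera("side")[:,:,::-1]
cv2.imwrite("pics/s12.png",cv2.resize(s[90:240,270:420],None,fx=4,fy=4,interpolation=cv2.INTER_CUBIC))
E
python3 plan.py .472 .1795 .073 180 -0.5 27.9 1
```

```text
time: 14.4
ee_pos: [0.473, 0.1802, 0.0823]
tcp_rot: [-179.9, -0.6, 27.9]
wrist_force: [-0.2, -0.1, -6.0]
opening: 0.0363
pos [0.473  0.1802 0.0824] rpy [-179.9    -0.6    27.93] F [ 0.5  1.  -5.1] open 0.0365 t 14.5
total tool shift mm [-1.3  0.2  9.4] turn deg [-0.1  -0.1   0.03]
[-0.005, 0.001, 0.038] [-0.0005, -0.0005, 0.0002]
```

View pics/w12.png

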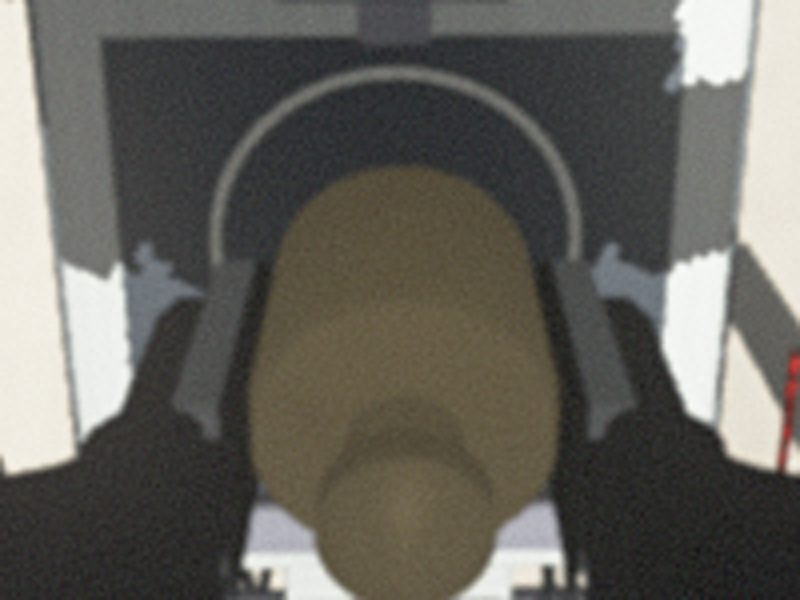

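View pics/s12.png

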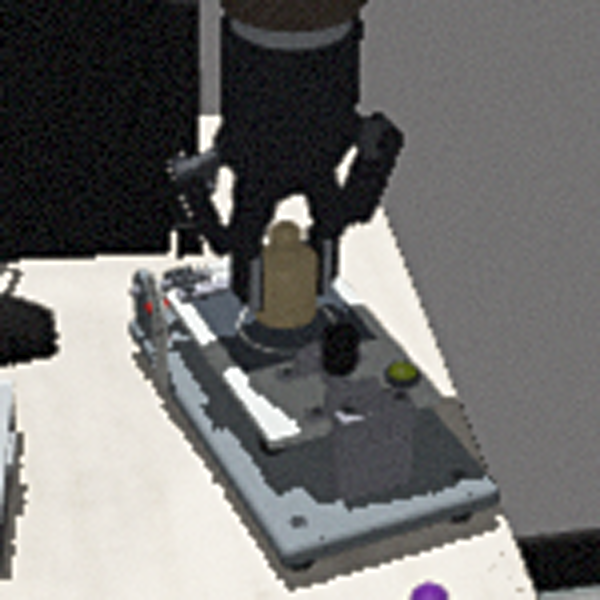

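```bash
python3 -m pendant '[[-0.005,0,0.016,0,0,0,0.8],[0,0,0,0,0,0,0.8]]';python3 -m pendant '[[0,0,0.008,0,0,0,0.8]]';python3 -m pendant '[[0,0,0.006,0,0,0,0.8]]';python3 -m pendant '[[0,0,0.006,0,0,0,0.8]]'
```

```text
time: 14.7
ee_pos: [0.4721, 0.1797, 0.0785]
tcp_rot: [-179.9, -0.6, 27.9]
wrist_force: [0.5, 1.0, -3.9]
opening: 0.0364
time: 14.8
ee_pos: [0.4723, 0.1797, 0.0768]
tcp_rot: [-179.9, -0.7, 27.9]
wrist_force: [-0.9, 0.2, -5.1]
opening: 0.0364
time: 14.9
ee_pos: [0.4723, 0.1797, 0.0751]
tcp_rot: [-179.9, -0.7, 27.9]
wrist_force: [0.4, -0.5, -4.6]
opening: 0.0363
time: 15.0
ee_pos: [0.4723, 0.1798, 0.0735]
tcp_rot: [-179.9, -0.7, 27.9]
wrist_force: [0.2, -0.9, -4.6]
opening: 0.0363
```

```bash
python3 -m pendant '[[0,0,0.004,0,0.0005,0,0.8]]';python3 -m pendant '[[0,0,0.003,0,0.0005,0,0.8]]';python3 -m pendant '[[0,0,0.003,0,0,0,0.8]]'
```

```text
time: 15.1
ee_pos: [0.4723, 0.1798, 0.0724]
tcp_rot: [-179.9, -0.8, 27.9]
wrist_force: [-3.3, -0.9, 4.3]
opening: 0.0364
time: 15.2
ee_pos: [0.4724, 0.1798, 0.0724]
tcp_rot: [-179.9, -0.9, 27.9]
wrist_force: [-5.1, -1.8, 8.1]
opening: 0.0362
time: 15.3
ee_pos: [0.4723, 0.1798, 0.0724]
tcp_rot: [-179.9, -0.9, 27.9]
wrist_force: [-4.2, -1.0, 4.2]
opening: 0.0365
```

```bash
python3 -m pendant '[[0,0,0,0,0,0,0.8],[0,0,0,0,0,0,0.8]]'; python3 -m pendant '[[0,0,0,0,0,0,0.5],[0,0,0,0,0,0,0.45],[0,0,0,0,0,0,0.35],[0,0,0,0,0,0,0.3],[0,0,0,0,0,0,0.3]]'
python3 - <<'E'
from workcell import bot
import cv2
s=bot.camera("side")[:,:,::-1]
cv2.imwrite("pics/s13.png",cv2.resize(s[90:240,270:420],None,fx=4,fy=4,interpolation=cv2.INTER_CUBIC))
E
```

```text
time: 15.5
ee_pos: [0.4725, 0.1798, 0.0726]
tcp_rot: [-179.9, -1.0, 27.9]
wrist_force: [-1.1, -0.5, -2.4]
opening: 0.0359
time: 16.0
ee_pos: [0.4739, 0.1804, 0.0736]
tcp_rot: [-179.9, -1.2, 27.9]
wrist_force: [0.4, 1.0, 0.3]
opening: 0.0598
```

View pics/s13.png

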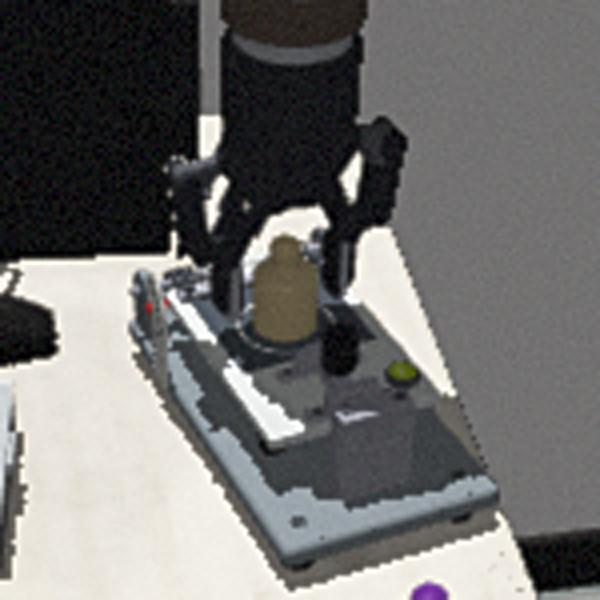

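The weight stands in the ring and is released. I'll retreat straight up and then check.

```bash
python3 -m pendant '[[-0.004,0,-0.04,0,0,0,0.3],[0,0,-0.08,0,0,0,0.3],[0,0,-0.14,0,0,0,0.3],[0,0,-0.16,0,0,0,0.3],[0,0,-0.16,0,0,0,0.3],[0,0,-0.1,0,0,0,0.3],[0,0,0,0,0,0,0.3]]'
python3 - <<'E'
from h import *
from workcell import bot
c=bot.calibration("wrist");w=bot.camera("wrist")[:,:,::-1];s=bot.camera("side")[:,:,::-1]
cv2.imwrite("pics/w14.png",w);cv2.imwrite("pics/w14c.png",cv2.resize(w[90:290,250:400],None,fx=3,fy=3,interpolation=cv2.INTER_CUBIC))
cv2.imwrite("pics/s14.png",cv2.resize(s[90:240,270:420],None,fx=4,fy=4,interpolation=cv2.INTER_CUBIC))
cv2.imwrite("pics/s14f.png",s)
E
```

```text
time: 16.75
ee_pos: [0.4681, 0.1774, 0.2534]
tcp_rot: [-179.9, -1.2, 27.9]
wrist_force: [0.2, -0.6, -1.0]
opening: 0.0597
```

View pics/w14c.png

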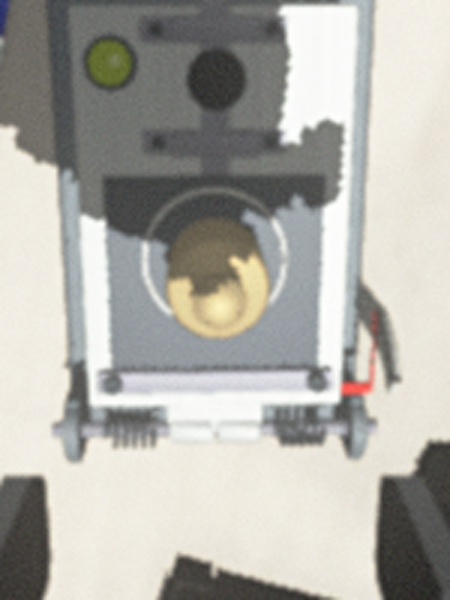

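View pics/s14.png

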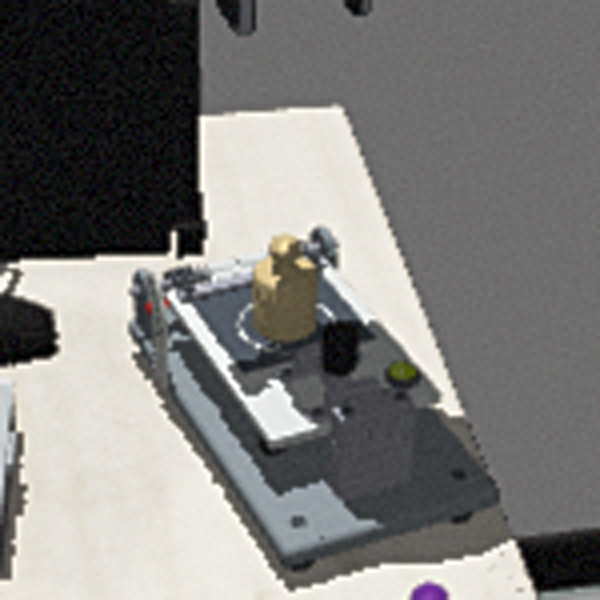

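View pics/s14f.png

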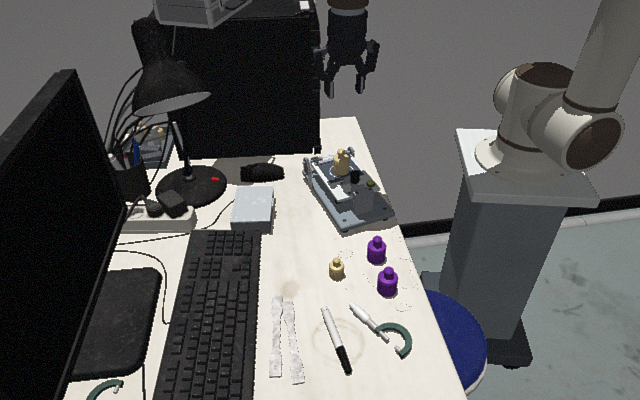

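```bash
python3 - <<'E'
from h import *
from workcell import bot
c=bot.calibration("wrist");z=.0635
f=lambda u,v:(250+(u+.5)/3-.5,90+(v+.5)/3-.5)
top=ray(c,f(216,190),z);l=ray(c,f(145,255),z);r=ray(c,f(287,255),z);foot=ray(c,f(218,217),z)
ty=np.array([-.468,.884,0]);
print("ring ctr",top-.0275*ty,(l+r)/2,"foot ctr",foot-.019*ty, np.linalg.norm(l-r), ((foot-.019*ty)-(top-.0275*ty))@ty)
E
```

```text
ring ctr [0.47006916 0.18208668 0.0635    ] [0.46923467 0.18389014 0.0635    ] foot ctr [0.47169311 0.18073823 0.0635    ] 0.05591706595874276 -0.0019520361811666978
```

```bash
python3 - <<'E'
from h import *
from workcell import bot
c=bot.calibration("wrist")
f=lambda u,v:(250+(u+.5)/3-.5,90+(v+.5)/3-.5)
ty=np.array([-.468,.884,0]);k=ray(c,f(216,79),.1055);ring=ray(c,f(216,190),.0635)-.0275*ty
print(k,"knob-ring along",(k-ring)@ty,"home=0.070")
bot.job_done()
E
```

```text
[0.43665766 0.24314372 0.1055    ] knob-ring along 0.06961100318684513 home=0.070
the job is handed in; nothing more can be done
```

The job is done and handed in, at about 17 s of the 64 s allowed. No verdict came back, so the checks below are my own.

- **Plane and bolt:** I gripped the black knob along its tilt and swung the plane down until it met the stops, then held about 13–15 N at the wrist. With that load on, the bolt ran past the keeper without butting and came up against its end stop. The end stop pushed back with about 12 N along the bolt. After I let go, the plane stayed level. The last picture puts the knob 69.6 mm beyond the ring's centre; fully home is 70 mm.
- **Big weight:** I gripped the larger brass weight, carried it over and lowered it onto the plane by feel. The wrist peaked at about 8 N upward as it touched down, and then I opened the fingers. It stands upright about 2–3 mm from the ring's centre. The robot touches nothing.
- **Bystanders:** The small weight, micrometer and parts box look unmoved in the last side picture. I did not measure their positions.
- **What disagreed:** At first the camera views gave too flat an angle for the raised plane (0.14 rad against the stated 0.18–0.25) and put the tester's height at 0–2.5 mm. The touchdown pointed to about 5 mm, so I trusted contact for the heights. Different views placed the ring up to a few millimetres apart, which is within the 10 mm tolerance.

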